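# Album cover out to dry

## Task

The glue stick and the two bottles stand in the way of the birch-print cover panel in the caddy: first move all three, upright, into the grey side tray. Then take the panel out and lean it lengthwise against the low wall of the dark drying rest, centred along it, with its long edge as foot on the floor between lip and wall, out near the lip so that it slopes back safely, and let go of it. After that put each of the three back standing in the middle of the coaster of its own colour in the caddy; knock nothing over and leave the mug where it is.

Things in the scene. Friction and masses are not known exactly. Their poses are not given: they have to be found in the camera images.
- glue_stick_mid (a point): Upright glue stick, orange foot and cap, white middle with a black band; 36 mm diameter, 110 mm tall, about 90 g. Point: its centre, 55 mm above its underside. z = up along it. Starts on the orange coaster. Best gripped 15 to 25 mm above this point, fingers closing along the row of coasters, so that the gripper's body clears its top and the panel.
- green_bottle_mid (a point): Upright green glue bottle with paper label; 38 mm diameter up to 92 mm, then a narrow white cap to 110 mm; about 130 g. Point: on its axis 55 mm above its underside. z = up along it. Starts on the green coaster. Grip as for the glue stick.
- blue_bottle_mid (a point): Upright blue bottle with cream label; 34 mm diameter up to 95 mm, then a narrower black cap to 110 mm; about 110 g. Point: on its axis 55 mm above its underside. z = up along it. Starts on the blue coaster. Grip as for the glue stick.
- orange_coaster: Orange disc, 50 mm diameter, 3 mm thick, fixed on the caddy's base plate. Origin: centre of its underside, 8 mm above the table. The three coasters form a row, 88 mm apart, parallel to the standing panel (along its y axis at the start), 43 mm in front (-x) of it; which colour is where varies.
- green_coaster: Green disc, like the orange one.
- blue_coaster: Blue disc, like the orange one.
- panel_mid (a point): Stiff cream album cover panel with black birch-bark print: 10 mm thick (x), 180 mm long (y), 120 mm tall (z), about 160 g. Point: its centre. Starts upright in the caddy's slot, underside 8 mm above the table, between plywood rails with tops 48 mm above the table (slot 13 mm wide): lift it straight up. Grip it across its thickness at the middle of its top edge.
- drying_rest: Fixed dark wooden stand, 210 mm long (y). Origin: on the table; x points from lip to wall (roughly away from the robot). Floor 10 mm above the table, from x = -18 mm (lip) to x = +20 mm (front of the wall). Lip top 24 mm, wall top 75 mm above the table; wall 15 mm thick. The panel leans on the wall's top edge 10 to 23 degrees off upright: 17 when its foot is at about x = -5 mm.
- side_tray: Fixed flat light-grey tray, 110 mm (x) by 270 mm (y) outside, walls 4 mm thick and 16 mm tall, floor 4 mm above the table. Origin: centre of its underside. Empty at the start; the three fit side by side along y, 88 mm apart.
- mug_mid (a point): Blue ceramic mug, 76 mm diameter, 85 mm tall, on the far side of the work; a bystander. Point: on its axis, half-way up.
Things that resemble listed ones, but are neither listed nor needed, are in the scene too. What is shaped like the part that bears blue_bottle_mid but yellow is not meant.

How it is judged:
On the way, in this order (a step that is already met when the one before it is completed fails the run):
1. the glue stick and both bottles stand upright in the side tray, the panel still in the caddy (x of glue_stick_mid in the frame of side_tray between -0.055 and 0.055 m and y of glue_stick_mid in the frame of side_tray between -0.135 and 0.135 m and z of each of glue_stick_mid, green_bottle_mid, blue_bottle_mid in the frame of side_tray below 0.068 m and angle between each of glue_stick_mid, green_bottle_mid, blue_bottle_mid's own z axis and vertical below 0.15 rad and x of green_bottle_mid in the frame of side_tray between -0.055 and 0.055 m and y of green_bottle_mid in the frame of side_tray between -0.135 and 0.135 m and x of blue_bottle_mid in the frame of side_tray between -0.055 and 0.055 m and y of blue_bottle_mid in the frame of side_tray between -0.135 and 0.135 m and distance of panel_mid from where it was at the start of the episode below 0.02 m), for 0.2 s.
2. the panel leans on the drying rest, let go, while the three still stand in the tray (x of panel_mid in the frame of drying_rest between 0 and 0.026 m and y of panel_mid in the frame of drying_rest between -0.025 and 0.025 m and z of panel_mid in the frame of drying_rest between 0.058 and 0.079 m and angle between panel_mid's own z axis and vertical between 0.1 and 0.55 rad and contact force between panel and drying_rest above 0.3 N and contact force between panel and the fingers below 0.2 N and x of glue_stick_mid in the frame of side_tray between -0.055 and 0.055 m and y of glue_stick_mid in the frame of side_tray between -0.135 and 0.135 m and z of each of glue_stick_mid, green_bottle_mid, blue_bottle_mid in the frame of side_tray below 0.068 m and angle between each of glue_stick_mid, green_bottle_mid, blue_bottle_mid's own z axis and vertical below 0.15 rad and x of green_bottle_mid in the frame of side_tray between -0.055 and 0.055 m and y of green_bottle_mid in the frame of side_tray between -0.135 and 0.135 m and x of blue_bottle_mid in the frame of side_tray between -0.055 and 0.055 m and y of blue_bottle_mid in the frame of side_tray between -0.135 and 0.135 m), for 0.3 s.
At the end, for the whole second after the job is handed in: Each of the three stands upright (0.1 rad), centred within 12 mm on the coaster of its own colour; the panel, let go, leans on the rest between lip and wall, 0.10 to 0.55 rad off upright, its middle within 25 mm of the rest's middle along the wall; all at rest (horizontal distance between glue_stick_mid and orange_coaster below 0.012 m and angle between each of glue_stick_mid, green_bottle_mid, blue_bottle_mid's own z axis and vertical below 0.1 rad and z of glue_stick_mid in the frame of orange_coaster between 0.05 and 0.066 m and horizontal distance between green_bottle_mid and green_coaster below 0.012 m and z of green_bottle_mid in the frame of green_coaster between 0.05 and 0.066 m and horizontal distance between blue_bottle_mid and blue_coaster below 0.012 m and z of blue_bottle_mid in the frame of blue_coaster between 0.05 and 0.066 m and x of panel_mid in the frame of drying_rest between 0 and 0.026 m and y of panel_mid in the frame of drying_rest between -0.025 and 0.025 m and z of panel_mid in the frame of drying_rest between 0.058 and 0.079 m and angle between panel_mid's own z axis and vertical between 0.1 and 0.55 rad and contact force between panel and drying_rest above 0.3 N and contact force between panel and the fingers below 0.2 N and linear speed of each of glue_stick, green_bottle, blue_bottle, panel below 0.02 m/s); the robot touches nothing.
It fails at once if the glue stick is knocked over (angle between glue_stick_mid's own z axis and vertical above 0.6 rad).
It fails at once if the green bottle is knocked over (angle between green_bottle_mid's own z axis and vertical above 0.6 rad).
It fails at once if the blue bottle is knocked over (angle between blue_bottle_mid's own z axis and vertical above 0.6 rad).
It fails at once if the mug is disturbed (distance of mug_mid from where it was at the start of the episode above 0.03 m).
It also fails if it takes over 152 s, if anything falls off the work surface, if the arm or the gripper's body presses on something with over 40 N, if the wrist force passes 120 N, or if a joint passes its speed limit or range.

## Robot

A 6-joint arm with a two-finger parallel gripper is mounted at the origin on the work surface. World frame = base frame: x ahead of the robot, y to its left, z up, the work surface at z = 0. Lengths are in m, angles in rad, forces in N, time in s.
With the tool pointing down it reaches from about 0.35 to 0.975 m from the base axis. Payload 4.9 kg.
Tool frame: the origin (TCP) lies midway between the tips of the shut fingers; the grasp point (between the pads) lies 19 mm behind it; z points along the fingers, y is the line along which they close (so a half turn about z gives the same grasp; the last joint's range is limited). The gripper opens to 85 mm and grips with 20 to 120 N. Pads are 22 mm wide; open, the fingers measure 114 mm over their backs; the gripper's body (76 mm by 85 mm) begins 54 mm behind the grasp point. The pads swing forward as they close: fully open they stand 13 mm farther back than shut.
Start: joints at [-1.24, 0.053, 1.613, -0, 1.476, -0.119], TCP at [0.272, -0.563, 0.231] pointing down, gripper open.
Joint ranges: [-3.01, 3.01], [-1.01, 2.22], [0.06, 2.58], [-1.02, 4.17], [0.09, 2.62], [-3.14, 3.14]. Speed limits (rad/s): [2.57, 2.57, 3.14, 3.14, 3.14, 3.14].

## Interface

Orientations are given as a rotation vector (axis times angle).
In Python, from station import ctrl gives the robot as it stands.
- The arm moves only by the shell command python3 -m handwheel 'ROWS' [FORCE]. ROWS is JSON, a list of rows, each an object with "gripper": the gripper command: -1 is fully open, 1 is shut, values between are in proportion; "offset": the shift along the tool's x, y, z in mm, a list of three; "rotation": the turn, a rotation vector about the tool's x, y, z in rad, a list of three. A call has exactly 8 rows; each row is the pose to reach, as a shift and turn from the pose commanded when the call began, along the tool's axes at that moment; what a row does not reach only later rows make up. A row lasts 1/8 s, in which the tool goes at most 62.5 mm and 10.7 degrees, less where a joint would pass 70% of its speed; a pose out of reach is approached as far as the arm can. A call with a gripper value outside its range is refused whole. The fingers move at their own pace and stop on an object; FORCE is the grip in N (left out, the last holds). Time passes only in rows, so rows that repeat a pose let the fingers close, or fill a call up. It gives the time, the measured TCP pose, the force, the opening and the grip force at its end, in the units of the state.
- ctrl.get_obs(): the state, without advancing time (a new reading comes with each control period).
- ctrl.get_image(name): name is "side" or "top" or "wrist"; returns a dict with "image" (400x640x3 uint8, red, green, blue), "fovy" (degrees; the focal length in pixels is half the picture's height over the tangent of half this angle, whatever the lens; pixels are square), "cx", "cy" (the principal point, pixels), "k1" (the pictures are not rectified: a ray, as slopes to the right and down, at radius r is drawn at 1 + k1 r^2 times it, then the intrinsics apply), "xyz" and "attitude" of the camera in the world. Camera axes: x right, y up, looking along -z (the intrinsics and any distortion apply to the point x, -y, -z); pixel columns grow to the right and rows downward; lengths in m; the calibration is good to about 2 mm. A picture is of the moment at which its call begins. There is no depth.
- ctrl.finish_job(): hands the job in; it is judged then, once.
The state is a dict: "t": time; "q": joint angles; "dq": joint speeds; "effort": joint torques, N m; "tool_pos": TCP position; "tool_rot": TCP orientation; "contact_force": force on the tool from outside, world axes, zero at the start; "wrist_torque": the same for the moment, N m; "opening": finger opening in m; "grip_force": force on a finger pad.
Only numpy, scipy, OpenCV 4.12 (cv2) and the standard library are available. Lean on these libraries where they do the work, as an engineer would, in place of code of your own. Each camera call takes 0.05 s, during which the arm holds its last target. There are 200 camera calls.

## Working session

There is one attempt and no reset: what is moved stays moved. The work goes in short steps, Python scripts to look and compute and a shell command to move; the robot and the scene stay as the last step left them, time stands still between calls to the robot, and variables do not carry over. Pictures are saved under pics/ and viewed, at most 14 in all, crops included, and the job is handed in when it is done.

```bash
ls; mkdir -p pics
cat > h.py <<'E'
import numpy as np, cv2, sys, json
from scipy.spatial.transform import Rotation as R
from station import ctrl
def snap(name,fn):
    d=ctrl.get_image(name); im=d.pop("image"); cv2.imwrite(f"pics/{fn}.png",im[:,:,::-1])
    d={k:(np.asarray(v).tolist()) for k,v in d.items()}; json.dump(d,open(f"pics/{fn}.json","w")); return im,d
def load(fn): return cv2.imread(f"pics/{fn}.png")[:,:,::-1], json.load(open(f"pics/{fn}.json"))
def rot(d):
    a=np.array(d["attitude"]); return R.from_rotvec(a) if a.shape==(3,) else (R.from_quat(a) if a.shape==(4,) else R.from_matrix(a))
def K(d):
    f=200/np.tan(np.radians(d["fovy"])/2); return np.array([[f,0,d["cx"]],[0,f,d["cy"]],[0,0,1.]])
def ray(d,uv):
    p=cv2.undistortPoints(np.array([[uv]],float),K(d),np.array([d["k1"],0,0,0,0]))[0,0]
    return rot(d).apply([p[0],-p[1],-1])
def onz(d,uv,z):
    r=ray(d,uv); c=np.array(d["xyz"]); return c+r*(z-c[2])/r[2]
def proj(d,P):
    q=rot(d).inv().apply(np.atleast_2d(P)-np.array(d["xyz"]))*[1,-1,-1]
    return cv2.projectPoints(q,np.zeros(3),np.zeros(3),K(d),np.array([d["k1"],0,0,0,0]))[0][:,0]
E
python3 - <<'E'
from h import *
for n in ["top","side"]:
    im,d=snap(n,n+"0"); print(d)
print(ctrl.get_obs())
E
```

```text
pics
{'fovy': 50.022536099646004, 'cx': 316.83693726648215, 'cy': 193.55287210249804, 'k1': -0.11580999797713502, 'xyz': [0.4240677687407641, -0.024286832497699307, 1.1337613121789425], 'attitude': [0.15467571601360336, -0.13868316955473736, -1.568780038632969]}
{'fovy': 51.48468256560712, 'cx': 316.44313933206814, 'cy': 203.0584680951968, 'k1': -0.06681077403865095, 'xyz': [0.20651315732599182, 0.8021926132363599, 0.5838584830619516], 'attitude': [0.33237684691533725, -1.368707351863459, -2.371455361373349]}
{'t': 0.1, 'q': array([-1.23999920e+00,  5.32933455e-02,  1.61416673e+00,  3.10802715e-05,
        1.47599468e+00, -1.18996741e-01]), 'dq': array([-4.36489109e-04,  3.36613543e-04, -4.60737645e-03, -1.71863837e-03,
       -4.59172282e-05, -5.96545902e-06]), 'effort': array([-4.05190463e-06, -3.94904566e+01, -3.71362567e+01, -1.58281491e-04,
        3.95813418e-03, -1.32842200e-05]), 'tool_pos': array([ 0.2715626 , -0.5622922 ,  0.23017841]), 'tool_rot': array([-3.06067103e+00, -7.00175459e-01,  2.60698580e-04]), 'contact_force': array([0.33542053, 1.53420905, 0.41236087]), 'wrist_torque': array([ 0.00756614,  0.03634412, -0.02466082]), 'grip_force': 0.0, 'opening': 0.08519351371430217}
```

View pics/top0.png

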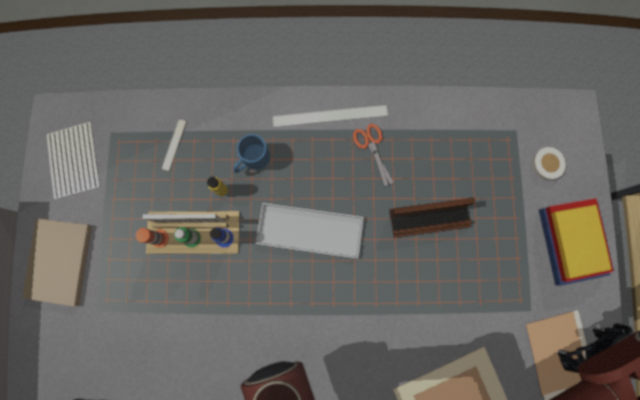

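View pics/side0.png

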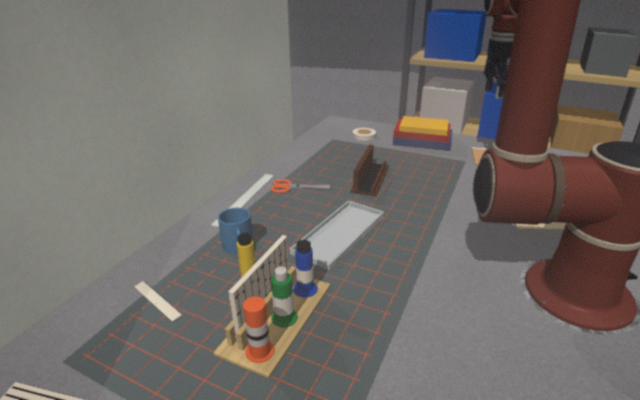

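The top view shows the caddy at about (192,232), with orange, green and blue in order from left to right. The tray is at about (311,231), the rest at (432,217) and the mug at (252,150). A yellow decoy bottle stands at (216,185), just behind the panel. The side view confirms this layout.

Run:
```python
from h import *
im,d=load("top0")
c1=im[195:265,135:255]; c2=im[195:265,250:370]; c3=im[185:255,380:500]
u=lambda c:np.clip(cv2.resize(c,None,fx=6,fy=6,interpolation=cv2.INTER_CUBIC).astype(float)*1.4,0,255).astype(np.uint8)
a=u(c1)[:, :720]; 
s=cv2.resize(np.vstack([u(c1),u(c3)]),(540,600)) if 0 else None
out=np.vstack([cv2.resize(u(c1),(514,300)),cv2.resize(u(c3),(514,300))])
cv2.imwrite("pics/crop1.png",out[:,:,::-1])
ims,ds=load("side0")
cv2.imwrite("pics/crop2.png",u(ims[225:375,205:335])[::, :, ::-1][:,:,:][::1,::1] if 0 else cv2.resize(ims[225:375,205:335],None,fx=4,fy=4,interpolation=cv2.INTER_CUBIC)[:,:,::-1])
def blob(img,m):
    n,l,s,c=cv2.connectedComponentsWithStats(m.astype(np.uint8)); o=np.argsort(-s[1:,4])[:4]+1
    return [(s[i].tolist(),np.round(c[i],1).tolist()) for i in o]
g=im.max(2).astype(int); sat=g-im.min(2)
m=(g>125)&(sat<30); m[:, :255]=0; m[:200]=0; m[262:]=0; m[:,370:]=0
cs,_=cv2.findContours(m.astype(np.uint8),cv2.RETR_EXTERNAL,cv2.CHAIN_APPROX_NONE)
k=max(cs,key=cv2.contourArea); r=cv2.minAreaRect(k); b=cv2.boxPoints(r); print("tray px",r)
P=np.array([onz(d,p,0.016) for p in b]); print(P, P.mean(0))
for i in range(4): print(np.linalg.norm(P[i]-P[i-1]))
```

```text
tray px ((309.57000732421875, 230.00997924804688), (102.67191314697266, 42.28498840332031), 8.130102157592773)
[[ 0.50274472  0.14661754  0.016     ]
 [ 0.61353522  0.13312728  0.016     ]
 [ 0.57382523 -0.13532269  0.016     ]
 [ 0.46465687 -0.11768755  0.016     ]] [0.53869051 0.00668365 0.016     ]
0.2670353185104945
0.11160879175898292
0.2713710922821797
0.11058357524578755
```

View pics/crop1.png

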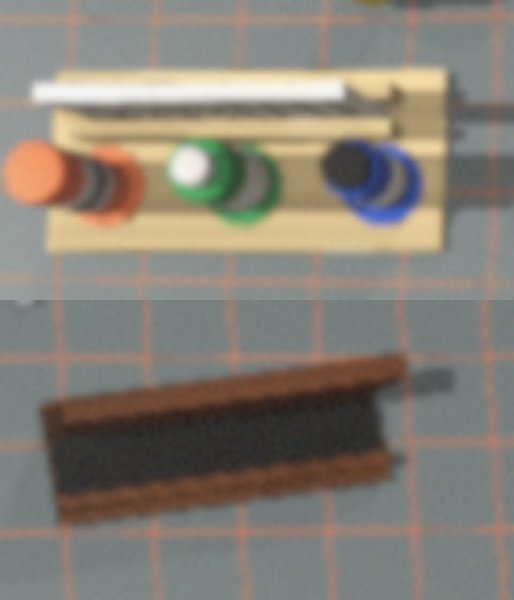

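View pics/crop2.png

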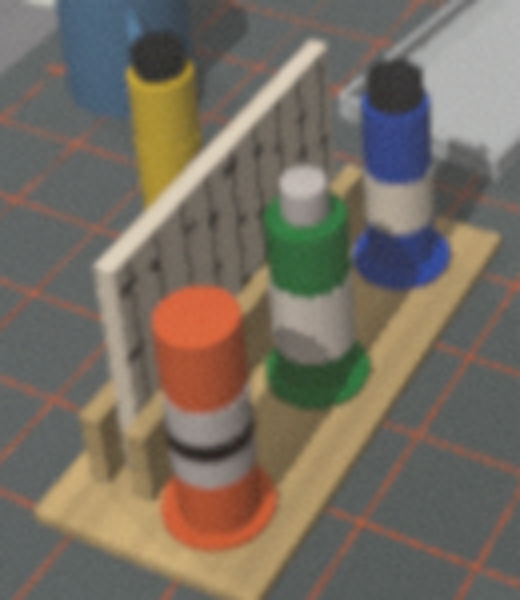

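The upper crop shows the orange top at about (35,171), the green cap at (190,166), the blue cap at (347,166), and the panel's top edge running from (32,92) to (345,89). In the lower crop the wall top runs from (40,405) to (405,355) and the lip's front edge from (58,524) to (392,478). The side crop confirms orange, green and blue in order of decreasing y.

Run:
```python
from h import *
im,d=load("top0"); s=120/514
A=lambda x,y:(135+x*s-.4,195+y*s-.4); B=lambda x,y:(380+x*s-.4,185+(y-300)*s-.4)
for n,p in dict(orange=(35,171),green=(190,166),blue=(347,166)).items(): print(n,onz(d,A(*p),.118)[:2].round(4))
print("panel",[onz(d,A(*p),.128)[:2].round(4).tolist() for p in [(32,92),(345,89),(188.5,90.5)]])
print("base",[onz(d,A(*p),.008)[:2].round(4).tolist() for p in [(47,249),(443,249),(447,70)]])
w=np.array([onz(d,B(*p),.075)[:2] for p in [(40,405),(405,355),(405,378),(45,428)]]); print("wall",w.round(4).tolist())
l=np.array([onz(d,B(*p),.024)[:2] for p in [(58,524),(392,478)]]); print("lip",l.round(4).tolist(), np.linalg.norm(l[1]-l[0]),np.linalg.norm(w[1]-w[0]))
# refine from side view, cap tops
ims,ds=load("side0"); C=lambda x,y:(205+x/4-.4,225+y/4-.4)
for n,p in dict(orange=(198,315),green=(304,183),blue=(396,80)).items(): print(n,onz(ds,C(*p),.118)[:2].round(4))
print("panel side",[onz(ds,C(*p),.128)[:2].round(4).tolist() for p in [(107,265),(318,46)]])
```

```text
orange [0.5164 0.409 ]
green [0.5197 0.3183]
blue [0.52   0.2284]
panel [[0.5602, 0.4095], [0.5621, 0.2287], [0.5612, 0.3181]]
base [[0.4777, 0.445], [0.4795, 0.1943], [0.5904, 0.1949]]
wall [[0.5838, -0.1939], [0.6125, -0.4133], [0.5987, -0.4124], [0.5702, -0.1964]]
lip [[0.5186, -0.2108], [0.5449, -0.4187]] 0.20954458833568207 0.22127416358509072
orange [0.5173 0.4056]
green [0.5206 0.3154]
blue [0.5197 0.2291]
panel side [[0.5602, 0.4057], [0.5605, 0.2322]]
```

```bash
cat >> h.py <<'E'
def plan(p,yaw,pos=None,rv=None):
    """offset (mm) and rotation from measured pose to a tool-down pose with tool x at world yaw"""
    o=ctrl.get_obs(); pos=o["tool_pos"] if pos is None else pos; T=R.from_rotvec(o["tool_rot"] if rv is None else rv)
    G=R.from_euler('z',yaw)*R.from_rotvec([np.pi,0,0])
    print("off",(T.inv().apply(np.array(p)-pos)*1000).round(1),"rot",(T.inv()*G).as_rotvec().round(3)); return G
E
python3 - <<'E'
from h import *
plan([.42,-.15,.26],0)
E
```

```text
off [ 312.9 -306.8  -29.2] rot [-0.002  0.     0.45 ]
```

```bash
python3 -m handwheel '[{"gripper":-0.4,"offset":[40,-39,-20],"rotation":[0,0,0.06]},{"gripper":-0.4,"offset":[80,-78,-30],"rotation":[0,0,0.12]},{"gripper":-0.4,"offset":[120,-117,-30],"rotation":[0,0,0.18]},{"gripper":-0.4,"offset":[160,-156,-30],"rotation":[0,0,0.24]},{"gripper":-0.4,"offset":[200,-195,-30],"rotation":[0,0,0.3]},{"gripper":-0.4,"offset":[240,-234,-30],"rotation":[0,0,0.36]},{"gripper":-0.4,"offset":[280,-273,-30],"rotation":[0,0,0.42]},{"gripper":-0.4,"offset":[313,-307,-30],"rotation":[-0.002,0,0.45]}]' 40
python3 - <<'E'
from h import *
plan([.45,.229,.30],0)
print(ctrl.get_obs()["q"])
E
```

```text
t: 1.1
tool_pos: [0.4202, -0.1482, 0.2609]
tool_rot: [3.14, -0.001, 0.001]
contact_force: [0.5, -0.6, 0.6]
opening: 0.0598
grip_force: 0.0
off [  29.5 -377.2  -39.7] rot [ 0.002 -0.    -0.001]
[-5.05592383e-01 -4.15053429e-01  1.97291622e+00 -1.31409755e-03
  1.58258032e+00  1.06603121e+00]
```

```bash
python3 -m handwheel '[{"gripper":-0.4,"offset":[4,-47,-10],"rotation":[0,0,0]},{"gripper":-0.4,"offset":[8,-95,-20],"rotation":[0,0,0]},{"gripper":-0.4,"offset":[12,-142,-30],"rotation":[0,0,0]},{"gripper":-0.4,"offset":[16,-190,-40],"rotation":[0,0,0]},{"gripper":-0.4,"offset":[20,-237,-40],"rotation":[0,0,0]},{"gripper":-0.4,"offset":[24,-285,-40],"rotation":[0,0,0]},{"gripper":-0.4,"offset":[28,-332,-40],"rotation":[0,0,0]},{"gripper":-0.4,"offset":[30,-378,-40],"rotation":[0,0,0]}]'
python3 - <<'E'
from h import *
im,d=snap("wrist","w1"); print(d); print(ctrl.get_obs()["tool_pos"])
for n,p in dict(b=(.519,.229),g=(.5185,.317),o=(.518,.405)).items(): print(n,proj(d,[[*p,.121],[*p,.011]]).round(0).tolist())
E
```

```text
t: 2.1
tool_pos: [0.4498, 0.2294, 0.3001]
tool_rot: [3.139, 0.0, -0.0]
contact_force: [1.0, 0.2, 0.4]
opening: 0.0597
grip_force: 0.0
{'fovy': 60.031572705301755, 'cx': 319.3982936686759, 'cy': 196.0268866382606, 'k1': -0.027673933309686264, 'xyz': [0.5293752151079875, 0.2300136647090845, 0.4429045470448724], 'attitude': [-0.2517668947523346, 0.2485644271220769, -1.5554731929214156]}
[0.4493052  0.23352695 0.29973123]
b [[320.0, 94.0], [320.0, 91.0]]
g [[222.0, 95.0], [246.0, 92.0]]
o [[125.0, 96.0], [173.0, 92.0]]
```

View pics/w1.png

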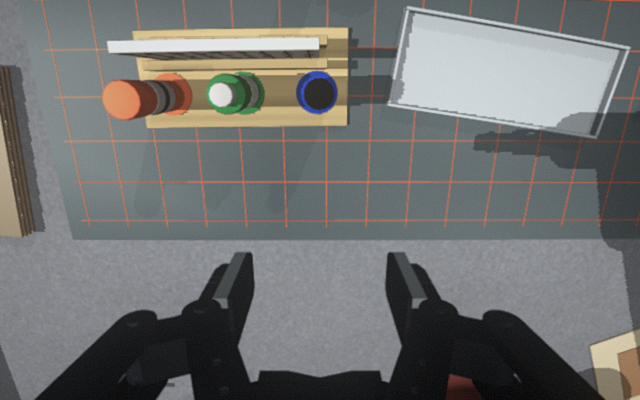

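The wrist view shows the blue cap at (320,95), the green cap at (222,95), the orange top at (123,99) and the panel top running from (108,46) to (319,43). Predictions match within about 3 px. I'll refine with segmentation.

Run:
```python
from h import *
im,d=load("w1"); hsv=cv2.cvtColor(np.ascontiguousarray(im),cv2.COLOR_RGB2HSV)
def comp(m,roi):
    x0,y0,x1,y1=roi; k=np.zeros(m.shape,np.uint8); k[y0:y1,x0:x1]=m[y0:y1,x0:x1]
    n,l,s,c=cv2.connectedComponentsWithStats(k); i=1+np.argmax(s[1:,4]); return s[i],c[i],l==i
b=(hsv[:,:,0]>108)&(hsv[:,:,0]<130)&(hsv[:,:,1]>120)
s,c,l=comp(b,(290,60,350,120)); pts=np.argwhere(l)[:,::-1].astype(np.float32)
(cx,cy),(w,h),a=cv2.minAreaRect(cv2.convexHull(pts)); print("blue coaster px",cx,cy,w,h,onz(d,(cx,cy),.011).round(4))
dk=(im.max(2)<55); s,c,l=comp(dk,(295,70,345,120)); print("cap",s,c,onz(d,c,.121).round(4))
wh=(im.min(2)>150); s,c,l=comp(wh,(200,70,245,120)); print("green cap",s,c,onz(d,c,.121).round(4))
o=(hsv[:,:,0]<12)&(hsv[:,:,1]>150)&(im[:,:,0]>120); s,c,l=comp(o,(95,70,150,130)); print("orange",s,c)
pts=np.argwhere(l)[:,::-1]; L=pts[pts[:,0]<125]; print(onz(d,(s[0]+20.0,(L[:,1].min()+L[:,1].max())/2),.121).round(4))
s,c,l=comp(wh,(95,30,335,56)); pts=np.argwhere(l)[:,::-1].astype(np.float32); r=cv2.minAreaRect(pts); bx=cv2.boxPoints(r); print("panel",r,[onz(d,p,.128)[:2].round(4).tolist() for p in bx])
t=(im.min(2)>120)&(hsv[:,:,1]<40); s,c,l=comp(t,(380,0,640,145)); pts=np.argwhere(l)[:,::-1].astype(np.float32); r=cv2.minAreaRect(cv2.convexHull(pts)); print("tray",r,[onz(d,p,.016)[:2].round(4).tolist() for p in cv2.boxPoints(r)])
```

```text
blue coaster px 316.5 91.5 41.0 39.0 [0.5186 0.2327 0.011 ]
cap [305  79  29  30 676] [318.76331361  93.45857988] [0.5197 0.23   0.121 ]
green cap [209  83  23  24 440] [219.95454545  94.42045455] [0.519  0.3185 0.121 ]
orange [116  80  25  39 133] [133.22556391  99.13533835]
[0.5154 0.3952 0.121 ]
panel ((212.53604125976562, 44.13703536987305), (13.245309829711914, 211.13856506347656), 89.03443908691406) [[0.5648, 0.409], [0.5664, 0.2306], [0.5561, 0.2305], [0.5543, 0.4106]]
tray ((508.66217041015625, 74.02701568603516), (230.81614685058594, 102.4205551147461), 9.462322235107422) [[0.5027, 0.1488], [0.612, 0.1364], [0.577, -0.1335], [0.4586, -0.1436]]
```

```bash
python3 -m handwheel '[{"gripper":-0.4,"offset":[35,-1,20],"rotation":[0,0,0]},{"gripper":-0.4,"offset":[69,-2,50],"rotation":[0,0,0]},{"gripper":-0.4,"offset":[69,-2,100],"rotation":[0,0,0]},{"gripper":-0.4,"offset":[69,-2,150],"rotation":[0,0,0]},{"gripper":-0.4,"offset":[69,-2,190],"rotation":[0,0,0]},{"gripper":-0.4,"offset":[69,-2,220],"rotation":[0,0,0]},{"gripper":-0.4,"offset":[69,-2,235],"rotation":[0,0,0]},{"gripper":-0.4,"offset":[69,-2,235],"rotation":[0,0,0]}]'
python3 - <<'E'
from h import *
im,d=snap("side","s1"); snap("wrist","w2")
cv2.imwrite("pics/s1c.png",cv2.resize(im[150:375,205:425],None,fx=2.6,fy=2.6,interpolation=cv2.INTER_CUBIC)[:,:,::-1])
print(ctrl.get_obs()["tool_pos"])
E
```

```text
t: 3.15
tool_pos: [0.5185, 0.2291, 0.0646]
tool_rot: [3.139, -0.0, -0.003]
contact_force: [0.3, 0.3, 0.3]
opening: 0.0597
grip_force: 0.0
[0.52022694 0.2296187  0.06699169]
```

View pics/s1c.png

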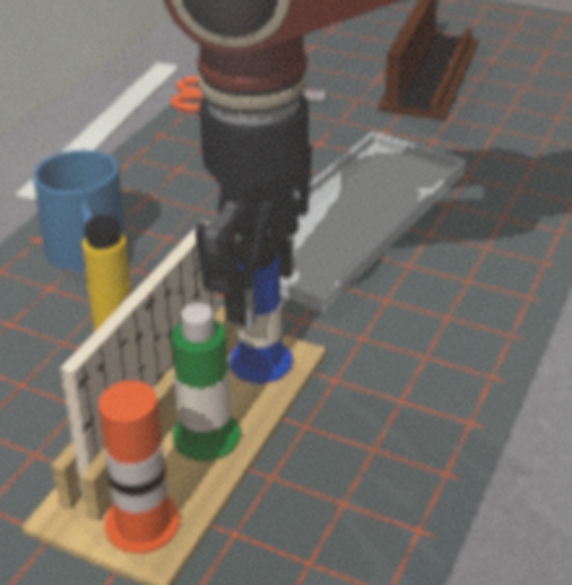

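The gripper straddles the blue bottle cleanly, so I'll close and lift.

```bash
python3 -m handwheel '[{"gripper":1,"offset":[0,0,0],"rotation":[0,0,0]},{"gripper":1,"offset":[0,0,0],"rotation":[0,0,0]},{"gripper":1,"offset":[0,0,0],"rotation":[0,0,0]},{"gripper":1,"offset":[0,0,0],"rotation":[0,0,0]},{"gripper":1,"offset":[0,0,0],"rotation":[0,0,0]},{"gripper":1,"offset":[0,0,0],"rotation":[0,0,0]},{"gripper":1,"offset":[0,0,0],"rotation":[0,0,0]},{"gripper":1,"offset":[0,0,0],"rotation":[0,0,0]}]' 40
python3 -m handwheel '[{"gripper":1,"offset":[0,0,-10],"rotation":[0,0,0]},{"gripper":1,"offset":[0,0,-30],"rotation":[0,0,0]},{"gripper":1,"offset":[0,0,-60],"rotation":[0,0,0]},{"gripper":1,"offset":[0,0,-90],"rotation":[0,0,0]},{"gripper":1,"offset":[0,0,-120],"rotation":[0,0,0]},{"gripper":1,"offset":[0,20,-140],"rotation":[0,0,0]},{"gripper":1,"offset":[1,50,-150],"rotation":[0,0,0]},{"gripper":1,"offset":[2,80,-150],"rotation":[0,0,0]}]'
```

```text
t: 4.25
tool_pos: [0.5205, 0.2298, 0.0674]
tool_rot: [3.141, -0.0, 0.005]
contact_force: [-0.3, 0.1, 6.0]
opening: 0.0334
grip_force: 39.8
t: 5.25
tool_pos: [0.5215, 0.148, 0.2176]
tool_rot: [3.139, -0.0, 0.004]
contact_force: [-0.7, 0.1, -2.0]
opening: 0.0327
grip_force: 40.0
```

```bash
python3 -m handwheel '[{"gripper":1,"offset":[0,30,0],"rotation":[0,0,0]},{"gripper":1,"offset":[1,65,0],"rotation":[0,0,0]},{"gripper":1,"offset":[2,100,0],"rotation":[0,0,0]},{"gripper":1,"offset":[3,135,0],"rotation":[0,0,0]},{"gripper":1,"offset":[4,170,0],"rotation":[0,0,0]},{"gripper":1,"offset":[5,200,10],"rotation":[0,0,0]},{"gripper":1,"offset":[5,220,35],"rotation":[0,0,0]},{"gripper":1,"offset":[5,231,65],"rotation":[0,0,0]}]'
python3 -m handwheel '[{"gripper":1,"offset":[0,0,30],"rotation":[0,0,0]},{"gripper":1,"offset":[0,0,60],"rotation":[0,0,0]},{"gripper":1,"offset":[0,0,75],"rotation":[0,0,0]},{"gripper":1,"offset":[0,0,82],"rotation":[0,0,0]},{"gripper":1,"offset":[0,0,86],"rotation":[0,0,0]},{"gripper":1,"offset":[0,0,89],"rotation":[0,0,0]},{"gripper":1,"offset":[0,0,91],"rotation":[0,0,0]},{"gripper":1,"offset":[0,0,91],"rotation":[0,0,0]}]'
```

```text
t: 6.25
tool_pos: [0.5259, -0.0836, 0.1516]
tool_rot: [3.139, -0.003, 0.003]
contact_force: [0.7, -0.5, -2.0]
opening: 0.033
grip_force: 40.0
t: 7.25
tool_pos: [0.5265, -0.0817, 0.0605]
tool_rot: [3.139, -0.0, 0.001]
contact_force: [-0.8, -1.0, -0.8]
opening: 0.0331
grip_force: 40.0
```

```bash
python3 -m handwheel '[{"gripper":1,"offset":[0,0,1.5],"rotation":[0,0,0]},{"gripper":1,"offset":[0,0,1.5],"rotation":[0,0,0]},{"gripper":-0.4,"offset":[0,0,1.5],"rotation":[0,0,0]},{"gripper":-0.4,"offset":[0,0,1.5],"rotation":[0,0,0]},{"gripper":-0.4,"offset":[0,0,1.5],"rotation":[0,0,0]},{"gripper":-0.4,"offset":[0,0,1.5],"rotation":[0,0,0]},{"gripper":-0.4,"offset":[0,0,1.5],"rotation":[0,0,0]},{"gripper":-0.4,"offset":[0,0,-5],"rotation":[0,0,0]}]'
python3 -m handwheel '[{"gripper":-0.4,"offset":[0,0,-30],"rotation":[0,0,0]},{"gripper":-0.4,"offset":[0,0,-70],"rotation":[0,0,0]},{"gripper":-0.4,"offset":[0,0,-110],"rotation":[0,0,0]},{"gripper":-0.4,"offset":[-1,-45,-126],"rotation":[0,0,0]},{"gripper":-0.4,"offset":[-3,-100,-126],"rotation":[0,0,0]},{"gripper":-0.4,"offset":[-4,-155,-126],"rotation":[0,0,0]},{"gripper":-0.4,"offset":[-6,-210,-126],"rotation":[0,0,0]},{"gripper":-0.4,"offset":[-7,-265,-126],"rotation":[0,0,0]}]'
python3 - <<'E'
from h import *
im,d=snap("top","t2"); im2,d=snap("side","s2"); cv2.imwrite("pics/m2.png",np.vstack([cv2.resize(im[130:280,130:400],(540,300)),cv2.resize(im2[150:300,205:475],(540,300))])[:,:,::-1])
E
```

```text
t: 8.25
tool_pos: [0.5257, -0.0815, 0.0648]
tool_rot: [3.14, -0.0, -0.002]
contact_force: [-0.4, -0.1, 1.0]
opening: 0.06
grip_force: 0.0
t: 9.25
tool_pos: [0.5191, 0.1854, 0.1915]
tool_rot: [3.14, -0.0, 0.003]
contact_force: [1.0, -0.6, 0.1]
opening: 0.0597
grip_force: 0.0
```

View pics/m2.png

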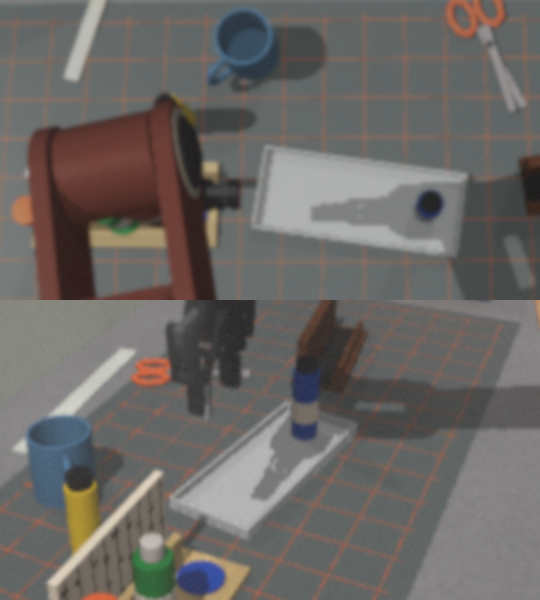

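The blue bottle stands in the tray, at about (430,205) in the upper crop. Next is the green one.

```bash
python3 -m handwheel '[{"gripper":-0.4,"offset":[0,-45,0],"rotation":[0,0,0]},{"gripper":-0.4,"offset":[0,-95,0],"rotation":[0,0,0]},{"gripper":-0.4,"offset":[-0.5,-134,0],"rotation":[0,0,0]},{"gripper":-0.4,"offset":[-0.5,-134,40],"rotation":[0,0,0]},{"gripper":-0.4,"offset":[-0.5,-134,80],"rotation":[0,0,0]},{"gripper":-0.4,"offset":[-0.5,-134,110],"rotation":[0,0,0]},{"gripper":-0.4,"offset":[-0.5,-134,125],"rotation":[0,0,0]},{"gripper":-0.4,"offset":[-0.5,-134,125],"rotation":[0,0,0]}]'
python3 -m handwheel '[{"gripper":1,"offset":[0,0,0],"rotation":[0,0,0]},{"gripper":1,"offset":[0,0,0],"rotation":[0,0,0]},{"gripper":1,"offset":[0,0,0],"rotation":[0,0,0]},{"gripper":1,"offset":[0,0,0],"rotation":[0,0,0]},{"gripper":1,"offset":[0,0,0],"rotation":[0,0,0]},{"gripper":1,"offset":[0,0,0],"rotation":[0,0,0]},{"gripper":1,"offset":[0,0,0],"rotation":[0,0,0]},{"gripper":1,"offset":[0,0,0],"rotation":[0,0,0]}]' 40
python3 -m handwheel '[{"gripper":1,"offset":[0,0,-10],"rotation":[0,0,0]},{"gripper":1,"offset":[0,0,-30],"rotation":[0,0,0]},{"gripper":1,"offset":[0,0,-60],"rotation":[0,0,0]},{"gripper":1,"offset":[0,0,-90],"rotation":[0,0,0]},{"gripper":1,"offset":[0,0,-120],"rotation":[0,0,0]},{"gripper":1,"offset":[0,20,-140],"rotation":[0,0,0]},{"gripper":1,"offset":[1,50,-150],"rotation":[0,0,0]},{"gripper":1,"offset":[2,80,-150],"rotation":[0,0,0]}]'
```

```text
t: 10.35
tool_pos: [0.5185, 0.3167, 0.0648]
tool_rot: [3.139, -0.001, -0.002]
contact_force: [-0.1, -0.9, 0.3]
opening: 0.0595
grip_force: 0.0
t: 11.35
tool_pos: [0.5203, 0.3179, 0.0676]
tool_rot: [3.141, -0.0, 0.006]
contact_force: [0.6, 0.5, 6.6]
opening: 0.0372
grip_force: 40.7
t: 12.35
tool_pos: [0.5212, 0.2371, 0.2182]
tool_rot: [3.141, 0.001, 0.006]
contact_force: [-0.3, 0.2, -1.7]
opening: 0.037
grip_force: 40.3
```

```bash
python3 -m handwheel '[{"gripper":1,"offset":[2,30,0],"rotation":[0,0,0]},{"gripper":1,"offset":[5,65,0],"rotation":[0,0,0]},{"gripper":1,"offset":[8,100,0],"rotation":[0,0,0]},{"gripper":1,"offset":[11,135,0],"rotation":[0,0,0]},{"gripper":1,"offset":[14,170,0],"rotation":[0,0,0]},{"gripper":1,"offset":[17,200,10],"rotation":[0,0,0]},{"gripper":1,"offset":[18,222,35],"rotation":[0,0,0]},{"gripper":1,"offset":[18,232,65],"rotation":[0,0,0]}]'
python3 -m handwheel '[{"gripper":1,"offset":[0,0,30],"rotation":[0,0,0]},{"gripper":1,"offset":[0,0,60],"rotation":[0,0,0]},{"gripper":1,"offset":[0,0,75],"rotation":[0,0,0]},{"gripper":1,"offset":[0,0,82],"rotation":[0,0,0]},{"gripper":1,"offset":[0,0,86],"rotation":[0,0,0]},{"gripper":1,"offset":[0,0,89],"rotation":[0,0,0]},{"gripper":1,"offset":[0,0,91],"rotation":[0,0,0]},{"gripper":1,"offset":[0,0,92],"rotation":[0,0,0]}]'
python3 -m handwheel '[{"gripper":1,"offset":[0,0,0.5],"rotation":[0,0,0]},{"gripper":1,"offset":[0,0,0.5],"rotation":[0,0,0]},{"gripper":-0.4,"offset":[0,0,0.5],"rotation":[0,0,0]},{"gripper":-0.4,"offset":[0,0,0.5],"rotation":[0,0,0]},{"gripper":-0.4,"offset":[0,0,0.5],"rotation":[0,0,0]},{"gripper":-0.4,"offset":[0,0,0.5],"rotation":[0,0,0]},{"gripper":-0.4,"offset":[0,0,0.5],"rotation":[0,0,0]},{"gripper":-0.4,"offset":[0,0,-6],"rotation":[0,0,0]}]'
python3 -m handwheel '[{"gripper":-0.4,"offset":[0,0,-30],"rotation":[0,0,0]},{"gripper":-0.4,"offset":[0,0,-70],"rotation":[0,0,0]},{"gripper":-0.4,"offset":[0,0,-110],"rotation":[0,0,0]},{"gripper":-0.4,"offset":[-4,-45,-126],"rotation":[0,0,0]},{"gripper":-0.4,"offset":[-9,-100,-126],"rotation":[0,0,0]},{"gripper":-0.4,"offset":[-14,-155,-126],"rotation":[0,0,0]},{"gripper":-0.4,"offset":[-18,-210,-126],"rotation":[0,0,0]},{"gripper":-0.4,"offset":[-22,-265,-126],"rotation":[0,0,0]}]'
```

```text
t: 13.35
tool_pos: [0.5394, 0.0042, 0.1522]
tool_rot: [3.139, -0.002, 0.005]
contact_force: [-0.4, -0.7, -2.0]
opening: 0.037
grip_force: 40.4
t: 14.35
tool_pos: [0.5395, 0.0053, 0.0606]
tool_rot: [3.14, -0.0, 0.003]
contact_force: [-3.2, 0.0, 8.7]
opening: 0.0371
grip_force: 41.1
t: 15.35
tool_pos: [0.5382, 0.0054, 0.0646]
tool_rot: [3.14, -0.0, -0.002]
contact_force: [-1.0, -0.5, 1.3]
opening: 0.0597
grip_force: 0.0
t: 16.35
tool_pos: [0.5165, 0.2724, 0.1913]
tool_rot: [3.14, -0.0, 0.002]
contact_force: [0.7, 0.4, 0.2]
opening: 0.06
grip_force: 0.0
```

```bash
python3 -m handwheel '[{"gripper":-0.4,"offset":[0,-45,0],"rotation":[0,0,0]},{"gripper":-0.4,"offset":[0,-95,0],"rotation":[0,0,0]},{"gripper":-0.4,"offset":[0,-135,0],"rotation":[0,0,0]},{"gripper":-0.4,"offset":[0,-135,40],"rotation":[0,0,0]},{"gripper":-0.4,"offset":[0,-135,80],"rotation":[0,0,0]},{"gripper":-0.4,"offset":[0,-135,110],"rotation":[0,0,0]},{"gripper":-0.4,"offset":[0,-135,125],"rotation":[0,0,0]},{"gripper":-0.4,"offset":[0,-135,125],"rotation":[0,0,0]}]'
python3 -m handwheel '[{"gripper":1,"offset":[0,0,0],"rotation":[0,0,0]},{"gripper":1,"offset":[0,0,0],"rotation":[0,0,0]},{"gripper":1,"offset":[0,0,0],"rotation":[0,0,0]},{"gripper":1,"offset":[0,0,0],"rotation":[0,0,0]},{"gripper":1,"offset":[0,0,0],"rotation":[0,0,0]},{"gripper":1,"offset":[0,0,0],"rotation":[0,0,0]},{"gripper":1,"offset":[0,0,0],"rotation":[0,0,0]},{"gripper":1,"offset":[0,0,0],"rotation":[0,0,0]}]' 40
python3 -m handwheel '[{"gripper":1,"offset":[0,0,-10],"rotation":[0,0,0]},{"gripper":1,"offset":[0,0,-30],"rotation":[0,0,0]},{"gripper":1,"offset":[0,0,-60],"rotation":[0,0,0]},{"gripper":1,"offset":[0,0,-90],"rotation":[0,0,0]},{"gripper":1,"offset":[0,0,-120],"rotation":[0,0,0]},{"gripper":1,"offset":[0,20,-140],"rotation":[0,0,0]},{"gripper":1,"offset":[1,50,-150],"rotation":[0,0,0]},{"gripper":1,"offset":[2,80,-150],"rotation":[0,0,0]}]'
```

```text
t: 17.35
tool_pos: [0.5164, 0.405, 0.0645]
tool_rot: [3.139, -0.0, -0.002]
contact_force: [-0.4, 0.3, 0.3]
opening: 0.0597
grip_force: 0.0
t: 18.35
tool_pos: [0.5181, 0.4061, 0.0674]
tool_rot: [3.142, -0.0, 0.005]
contact_force: [0.3, -0.3, 6.2]
opening: 0.0353
grip_force: 41.6
t: 19.35
tool_pos: [0.5193, 0.3252, 0.2182]
tool_rot: [3.141, 0.0, 0.006]
contact_force: [1.0, -1.1, -0.6]
opening: 0.0355
grip_force: 41.2
```

```bash
python3 -m handwheel '[{"gripper":1,"offset":[4,30,0],"rotation":[0,0,0]},{"gripper":1,"offset":[9,65,0],"rotation":[0,0,0]},{"gripper":1,"offset":[14,100,0],"rotation":[0,0,0]},{"gripper":1,"offset":[19,135,0],"rotation":[0,0,0]},{"gripper":1,"offset":[24,170,0],"rotation":[0,0,0]},{"gripper":1,"offset":[29,200,10],"rotation":[0,0,0]},{"gripper":1,"offset":[32,222,35],"rotation":[0,0,0]},{"gripper":1,"offset":[33,233,65],"rotation":[0,0,0]}]'
python3 -m handwheel '[{"gripper":1,"offset":[0,0,30],"rotation":[0,0,0]},{"gripper":1,"offset":[0,0,60],"rotation":[0,0,0]},{"gripper":1,"offset":[0,0,75],"rotation":[0,0,0]},{"gripper":1,"offset":[0,0,82],"rotation":[0,0,0]},{"gripper":1,"offset":[0,0,86],"rotation":[0,0,0]},{"gripper":1,"offset":[0,0,89],"rotation":[0,0,0]},{"gripper":1,"offset":[0,0,91],"rotation":[0,0,0]},{"gripper":1,"offset":[0,0,92],"rotation":[0,0,0]}]'
python3 -m handwheel '[{"gripper":1,"offset":[0,0,0],"rotation":[0,0,0]},{"gripper":1,"offset":[0,0,0],"rotation":[0,0,0]},{"gripper":-0.4,"offset":[0,0,0],"rotation":[0,0,0]},{"gripper":-0.4,"offset":[0,0,0],"rotation":[0,0,0]},{"gripper":-0.4,"offset":[0,0,0],"rotation":[0,0,0]},{"gripper":-0.4,"offset":[0,0,0],"rotation":[0,0,0]},{"gripper":-0.4,"offset":[0,0,0],"rotation":[0,0,0]},{"gripper":-0.4,"offset":[0,0,-6],"rotation":[0,0,0]}]'
python3 -m handwheel '[{"gripper":-0.4,"offset":[0,0,-30],"rotation":[0,0,0]},{"gripper":-0.4,"offset":[0,0,-70],"rotation":[0,0,0]},{"gripper":-0.4,"offset":[0,0,-120],"rotation":[0,0,0]},{"gripper":-0.4,"offset":[0,0,-170],"rotation":[0,0,-0.1]},{"gripper":-0.4,"offset":[0,-40,-186],"rotation":[0,0,-0.25]},{"gripper":-0.4,"offset":[0,-80,-186],"rotation":[0,0,-0.4]},{"gripper":-0.4,"offset":[0,-120,-186],"rotation":[0,0,-0.55]},{"gripper":-0.4,"offset":[0,-160,-186],"rotation":[0,0,-0.7]}]'
python3 - <<'E'
from h import *
im,d=snap("wrist","w3")
plan([.47,.25,.25],np.pi/2); print(ctrl.get_obs()["tool_pos"])
E
```

```text
t: 20.35
tool_pos: [0.5525, 0.0913, 0.1522]
tool_rot: [3.14, -0.002, 0.005]
contact_force: [-0.1, 0.5, -0.8]
opening: 0.0352
grip_force: 41.2
t: 21.35
tool_pos: [0.5526, 0.0924, 0.0604]
tool_rot: [3.14, -0.0, 0.003]
contact_force: [-2.8, 0.1, 7.4]
opening: 0.0353
grip_force: 41.6
t: 22.35
tool_pos: [0.5513, 0.0923, 0.0645]
tool_rot: [3.14, -0.0, -0.001]
contact_force: [-0.2, -0.7, -0.3]
opening: 0.0596
grip_force: 0.0
t: 23.35
tool_pos: [0.5517, 0.2539, 0.2513]
tool_rot: [2.947, 1.083, 0.001]
contact_force: [0.9, 0.1, -0.2]
opening: 0.0596
grip_force: 0.0
off [-66.6 -46.8   1. ] rot [-0.    -0.002 -0.859]
[0.55101449 0.25807005 0.2510308 ]
```

View pics/w3.png

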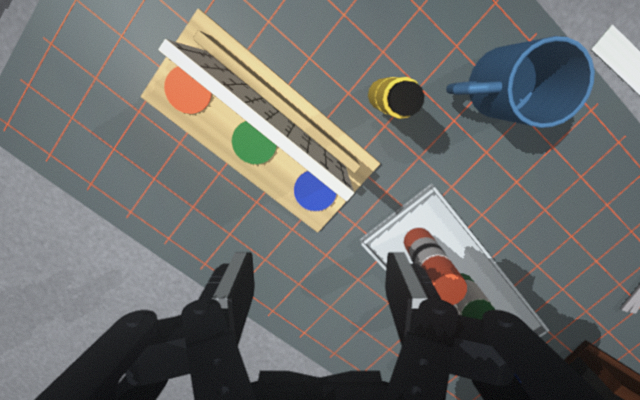

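The wrist view shows the three empty coasters at (188,88), (254,142) and (316,189). The panel's top edge runs from about (162,46) to (350,195). The yellow decoy's cap is at (405,98), and the glue stick is upright in the tray.

Run:
```python
from h import *
im,d=load("w3"); hsv=cv2.cvtColor(np.ascontiguousarray(im),cv2.COLOR_RGB2HSV)
for n,lo,hi,roi in [("o",3,14,(155,60,215,120)),("g",45,85,(225,115,285,170)),("b",108,130,(285,160,345,215))]:
    k=np.zeros(im.shape[:2],np.uint8); x0,y0,x1,y1=roi; k[y0:y1,x0:x1]=((hsv[:,:,0]>=lo)&(hsv[:,:,0]<=hi)&(hsv[:,:,1]>110))[y0:y1,x0:x1]
    cs,_=cv2.findContours(k,cv2.RETR_EXTERNAL,cv2.CHAIN_APPROX_NONE); c=max(cs,key=cv2.contourArea)
    P=np.array([onz(d,p,.011)[:2] for p in c[:,0].astype(float)])
    # robust circle r=25mm fit
    from scipy.optimize import least_squares
    f=least_squares(lambda q:np.hypot(*(P-q).T)-.025,P.mean(0),loss='soft_l1',f_scale=.001); print(n,f.x.round(4),"blob mean",P.mean(0).round(4), len(P))
wh=(im.min(2)>150); k=np.zeros(im.shape[:2],np.uint8); k[35:205,150:360]=wh[35:205,150:360]
cs,_=cv2.findContours(k,cv2.RETR_EXTERNAL,cv2.CHAIN_APPROX_NONE); c=max(cs,key=cv2.contourArea); r=cv2.minAreaRect(c); print("panel",r)
P=np.array([onz(d,p,.128)[:2] for p in cv2.boxPoints(r)]);print(P.round(4).tolist(),P.mean(0).round(4))
print("yellow",onz(d,(405,98),.11).round(3), "mug top", onz(d,(532,82),.085).round(3))
```

```text
o [0.5153 0.4084] blob mean [0.5119 0.4087] 121
g [0.5179 0.3206] blob mean [0.5129 0.3207] 107
b [0.5182 0.2327] blob mean [0.5138 0.2327] 103
panel ((248.25616455078125, 128.68356323242188), (244.12890625, 36.34545135498047), 38.990997314453125)
[[0.5375, 0.4121], [0.5643, 0.4097], [0.5667, 0.2303], [0.5363, 0.2282]] [0.5512 0.3201]
yellow [0.647 0.247 0.11 ] mug top [0.732 0.168 0.085]
```

```bash
python3 -m handwheel '[{"gripper":-0.4,"offset":[-35,35,-20],"rotation":[0,0,0.08]},{"gripper":-0.4,"offset":[-78,77,-50],"rotation":[0,0,0.17]},{"gripper":-0.4,"offset":[-121,120,-50],"rotation":[0,0,0.26]},{"gripper":-0.4,"offset":[-164,163,-50],"rotation":[0,0,0.35]},{"gripper":-0.4,"offset":[-207,206,-50],"rotation":[0,0,0.44]},{"gripper":-0.4,"offset":[-250,249,-50],"rotation":[0,0,0.53]},{"gripper":-0.4,"offset":[-293,292,-50],"rotation":[0,0,0.62]},{"gripper":-0.4,"offset":[-330,328,-50],"rotation":[0,0,0.7]}]'
python3 -m handwheel '[{"gripper":-0.4,"offset":[0,30,0],"rotation":[0,0,0]},{"gripper":-0.4,"offset":[0,60,0],"rotation":[0,0,0]},{"gripper":-0.4,"offset":[0,90,0],"rotation":[0,0,0]},{"gripper":-0.4,"offset":[0,102,0],"rotation":[0,0,0]},{"gripper":-0.4,"offset":[0,102,0],"rotation":[0,0,0]},{"gripper":-0.4,"offset":[0,102,0],"rotation":[0,0,0]},{"gripper":-0.4,"offset":[0,102,0],"rotation":[0,0,0]},{"gripper":-0.4,"offset":[0,102,0],"rotation":[0,0,0]}]'
python3 - <<'E'
from h import *
im,d=snap("wrist","w4"); print(d["xyz"])
cv2.imwrite("pics/w4c.png",np.clip(cv2.resize(im[20:180,160:480],None,fx=2.5,fy=2.5,interpolation=cv2.INTER_CUBIC)*1.5,0,255).astype(np.uint8)[:,:,::-1])
E
```

```text
t: 24.4
tool_pos: [0.5098, -0.213, 0.302]
tool_rot: [3.139, -0.007, 0.002]
contact_force: [0.4, 0.1, -0.1]
opening: 0.0599
grip_force: 0.0
t: 25.4
tool_pos: [0.5106, -0.312, 0.3018]
tool_rot: [3.14, 0.001, 0.001]
contact_force: [-0.3, 0.4, -0.3]
opening: 0.06
grip_force: 0.0
[0.5900653698021322, -0.3113941689591267, 0.4446992230377587]
```

View pics/w4c.png

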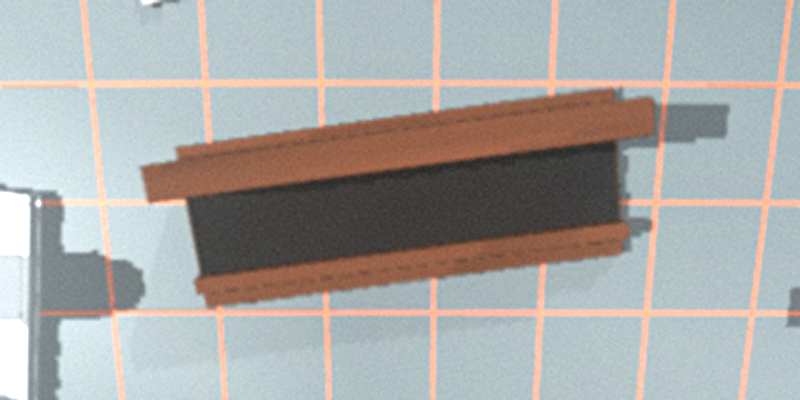

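The crop shows the wall top's corners at (142,168), (653,97), (656,133) and (148,202). The lip's inner top edge runs from (197,282) to (626,225), and the dark floor lies between them.

Run:
```python
from h import *
im,d=load("w4"); C=lambda x,y:(160+x/2.5-.3,20+y/2.5-.3)
w=np.array([onz(d,C(*p),.075)[:2] for p in [(142,168),(653,97),(656,133),(148,202)]]); l=np.array([onz(d,C(*p),.024)[:2] for p in [(197,282),(626,225)]])
print(w.round(4).tolist(),l.round(4).tolist()); 
fy=w[3]-w[2]; lb=l[0]-l[1]; by=w[0]-w[1]
print([np.linalg.norm(v).round(4) for v in (fy,lb,by)],[np.arctan2(-v[0],v[1]).round(4) for v in (fy,lb,by)])
yaw=np.mean([np.arctan2(-v[0],v[1]) for v in (fy,lb,by)]); ex=np.array([np.cos(yaw),np.sin(yaw)]); ey=np.array([-ex[1],ex[0]])
print("yaw",yaw); xs=[(w[2:].mean(0)@ex)-.020,(w[:2].mean(0)@ex)-.035,l.mean(0)@ex+.018]; ys=[w.mean(0)@ey,l.mean(0)@ey]
print("origin est x",xs,"y",ys); o=np.mean(xs)*ex+np.mean(ys)*ey; print("origin",o.round(4))
plan([.5604,.320,.2],np.pi/2+.012)
```

```text
[[0.5857, -0.2067], [0.6133, -0.4135], [0.5997, -0.4159], [0.5722, -0.2081]] [[0.5323, -0.2144], [0.5595, -0.4198]]
[np.float64(0.2097), np.float64(0.2072), np.float64(0.2086)] [np.float64(0.1312), np.float64(0.1319), np.float64(0.1327)]
yaw 0.1319227363905293
origin est x [np.float64(0.5198317460976598), np.float64(0.518539282981109), np.float64(0.517449828681392)] y [np.float64(-0.3863376136253338), np.float64(-0.38612799561882893)]
origin [ 0.5649 -0.3147]
off [  50.1 -632.3  100.5] rot [ 2.000e-03  1.000e-03 -1.582e+00]
```

```bash
python3 -m handwheel '[{"gripper":-0.4,"offset":[3,-50,0],"rotation":[0,0,-0.17]},{"gripper":-0.4,"offset":[6,-105,0],"rotation":[0,0,-0.34]},{"gripper":-0.4,"offset":[9,-160,0],"rotation":[0,0,-0.51]},{"gripper":-0.4,"offset":[12,-215,0],"rotation":[0,0,-0.68]},{"gripper":-0.4,"offset":[15,-270,0],"rotation":[0,0,-0.85]},{"gripper":-0.4,"offset":[18,-325,0],"rotation":[0,0,-1.02]},{"gripper":-0.4,"offset":[21,-380,0],"rotation":[0,0,-1.19]},{"gripper":-0.4,"offset":[25,-430,0],"rotation":[0,0,-1.36]}]'
python3 - <<'E'
from h import *
plan([.5604,.320,.2],np.pi/2+.012)
E
```

```text
t: 26.45
tool_pos: [0.5353, 0.1194, 0.3012]
tool_rot: [2.435, 1.982, -0.0]
contact_force: [0.7, -0.4, 0.2]
opening: 0.0596
grip_force: 0.0
off [201.6 -16.3 100.8] rot [ 0.001  0.002 -0.217]
```

```bash
python3 -m handwheel '[{"gripper":-0.4,"offset":[40,-3,20],"rotation":[0,0,-0.08]},{"gripper":-0.4,"offset":[85,-7,45],"rotation":[0,0,-0.16]},{"gripper":-0.4,"offset":[130,-10,65],"rotation":[0,0,-0.22]},{"gripper":-0.4,"offset":[170,-13,85],"rotation":[0,0,-0.22]},{"gripper":-0.4,"offset":[195,-15,95],"rotation":[0,0,-0.22]},{"gripper":-0.4,"offset":[202,-16,100],"rotation":[0,0,-0.22]},{"gripper":-0.4,"offset":[202,-16,100],"rotation":[0,0,-0.22]},{"gripper":-0.4,"offset":[202,-16,100],"rotation":[0,0,-0.22]}]'
python3 - <<'E'
from h import *
im,d=snap("wrist","w5"); plan([.5604,.320,.096],np.pi/2+.012)
print(d["xyz"],proj(d,[[.5604+.001,.230,.128],[.5604-.001,.41,.128],[.5604,.32,.128]]).round(0).tolist())
cv2.imwrite("pics/w5c.png",im[:,:,::-1])
E
```

```text
t: 27.45
tool_pos: [0.5627, 0.3172, 0.2014]
tool_rot: [2.211, 2.229, -0.0]
contact_force: [-0.0, 0.8, 0.3]
opening: 0.0599
grip_force: 0.0
off [  3.   -2.5 105.5] rot [ 0.002  0.002 -0.004]
[0.5610330804118404, 0.3980450429274212, 0.34406543477705276] [[318.0, 319.0], [316.0, 60.0], [317.0, 205.0]]
```

View pics/w5c.png

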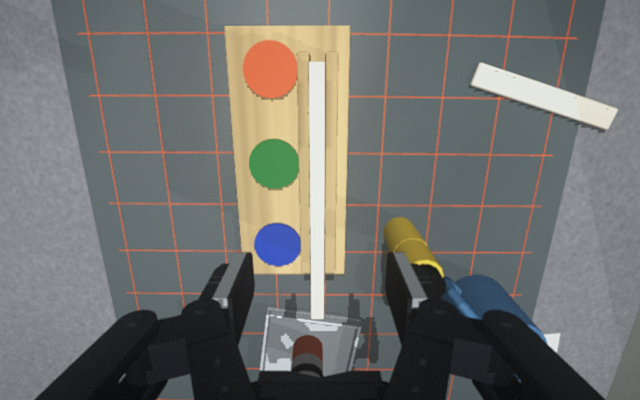

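The panel top is centred between the fingers, along column ≈317, and matches the prediction exactly. I'll descend and grip.

```bash
python3 -m handwheel '[{"gripper":-0.4,"offset":[1,-1.5,25],"rotation":[0,0,0]},{"gripper":-0.4,"offset":[2,-1.5,50],"rotation":[0,0,0]},{"gripper":-0.4,"offset":[2,-1.5,75],"rotation":[0,0,0]},{"gripper":-0.4,"offset":[2,-1.5,95],"rotation":[0,0,0]},{"gripper":-0.4,"offset":[2,-1.5,105],"rotation":[0,0,0]},{"gripper":0.4,"offset":[2,-1.5,105],"rotation":[0,0,0]},{"gripper":0.6,"offset":[2,-1.5,105],"rotation":[0,0,0]},{"gripper":1,"offset":[2,-1.5,105],"rotation":[0,0,0]}]' 50
python3 -m handwheel '[{"gripper":1,"offset":[0,0,0],"rotation":[0,0,0]},{"gripper":1,"offset":[0,0,0],"rotation":[0,0,0]},{"gripper":1,"offset":[0,0,0],"rotation":[0,0,0]},{"gripper":1,"offset":[0,0,0],"rotation":[0,0,0]},{"gripper":1,"offset":[0,0,-4],"rotation":[0,0,0]},{"gripper":1,"offset":[0,0,-10],"rotation":[0,0,0]},{"gripper":1,"offset":[0,0,-20],"rotation":[0,0,0]},{"gripper":1,"offset":[0,0,-30],"rotation":[0,0,0]}]'
```

```text
t: 28.5
tool_pos: [0.5616, 0.3202, 0.0971]
tool_rot: [2.21, 2.23, 0.002]
contact_force: [0.0, -0.4, -1.2]
opening: 0.0095
grip_force: 48.6
t: 29.5
tool_pos: [0.5607, 0.3198, 0.1261]
tool_rot: [2.21, 2.23, -0.002]
contact_force: [-0.4, 0.0, -1.2]
opening: 0.0093
grip_force: 48.7
```

```bash
python3 -m handwheel '[{"gripper":1,"offset":[0,0,-20],"rotation":[0,0,0]},{"gripper":1,"offset":[0,0,-45],"rotation":[0,0,0]},{"gripper":1,"offset":[0,0,-70],"rotation":[0,0,0]},{"gripper":1,"offset":[0,0,-95],"rotation":[0,0,0]},{"gripper":1,"offset":[0,0,-120],"rotation":[0,0,0]},{"gripper":1,"offset":[0,0,-145],"rotation":[0,0,0]},{"gripper":1,"offset":[-10,0,-165],"rotation":[0,0,0]},{"gripper":1,"offset":[-30,0,-174],"rotation":[0,0,0]}]'
python3 -m handwheel '[{"gripper":1,"offset":[-30,0,0],"rotation":[0,0,0]},{"gripper":1,"offset":[-65,0,0],"rotation":[0,0,0]},{"gripper":1,"offset":[-105,0,0],"rotation":[0,0,0]},{"gripper":1,"offset":[-145,0,0],"rotation":[0,0,-0.03]},{"gripper":1,"offset":[-185,0,0],"rotation":[0,0,-0.06]},{"gripper":1,"offset":[-225,0,0],"rotation":[0,0,-0.09]},{"gripper":1,"offset":[-260,0,0],"rotation":[0,0,-0.12]},{"gripper":1,"offset":[-290,0,0],"rotation":[0,0,-0.12]}]'
cat >> h.py <<'E'
def planT(p,yaw,tilt):
    o=ctrl.get_obs(); T=R.from_rotvec(o["tool_rot"]); G=R.from_euler('z',yaw)*R.from_rotvec([np.pi,0,0])*R.from_rotvec([tilt,0,0])
    print(o["tool_pos"],"off",(T.inv().apply(np.array(p)-o["tool_pos"])*1000).round(1),"rot",(T.inv()*G).as_rotvec().round(3))
E
python3 - <<'E'
from h import *
planT([.5856,-.312,.22],np.pi/2+.132,0)
E
```

```text
t: 30.5
tool_pos: [0.5614, 0.2897, 0.3019]
tool_rot: [2.208, 2.23, 0.002]
contact_force: [-0.6, 0.5, -1.5]
opening: 0.0092
grip_force: 48.7
t: 31.5
tool_pos: [0.5625, -0.0023, 0.2994]
tool_rot: [2.075, 2.358, -0.004]
contact_force: [-0.6, 0.8, -2.4]
opening: 0.0093
grip_force: 48.7
[ 0.56252327 -0.00233033  0.29942666] off [-309.9  -16.4   80.1] rot [-0.001  0.002 -0.005]
```

```bash
python3 -m handwheel '[{"gripper":1,"offset":[-30,-2,0],"rotation":[0,0,0]},{"gripper":1,"offset":[-75,-4,0],"rotation":[0,0,0]},{"gripper":1,"offset":[-120,-6,0],"rotation":[0,0,0]},{"gripper":1,"offset":[-165,-8,0],"rotation":[0,0,0]},{"gripper":1,"offset":[-210,-11,0],"rotation":[0,0,0]},{"gripper":1,"offset":[-255,-14,0],"rotation":[0,0,0]},{"gripper":1,"offset":[-290,-16,20],"rotation":[0,0,-0.004]},{"gripper":1,"offset":[-310,-16,45],"rotation":[0,0,-0.004]}]'
python3 - <<'E'
from h import *
im,d=snap("top","t3"); im2,d2=snap("side","s3"); planT([.5856,-.312,.20],np.pi/2+.132,.297)
E
```

```text
t: 32.5
tool_pos: [0.5862, -0.3123, 0.2553]
tool_rot: [2.071, 2.36, -0.003]
contact_force: [-0.1, -0.1, -2.6]
opening: 0.0095
grip_force: 48.7
[ 0.58446157 -0.31111453  0.25054591] off [-1.2  1.4 50.5] rot [ 0.29  -0.003 -0.002]
```

```bash
python3 -m handwheel '[{"gripper":1,"offset":[0,0,10],"rotation":[0.04,0,0]},{"gripper":1,"offset":[0,0,20],"rotation":[0.09,0,0]},{"gripper":1,"offset":[0,0,30],"rotation":[0.14,0,0]},{"gripper":1,"offset":[0,0,40],"rotation":[0.19,0,0]},{"gripper":1,"offset":[0,0,50],"rotation":[0.24,0,0]},{"gripper":1,"offset":[0,0,55],"rotation":[0.28,0,0]},{"gripper":1,"offset":[0,0,55],"rotation":[0.296,0,0]},{"gripper":1,"offset":[0,0,55],"rotation":[0.296,0,0]}]'
python3 - <<'E'
from h import *
planT([.5856,-.312,.11],np.pi/2+.132,.297)
im2,d2=snap("side","s4"); cv2.imwrite("pics/s4c.png",cv2.resize(im2[60:260,240:500],None,fx=3,fy=3,interpolation=cv2.INTER_CUBIC)[:,:,::-1])
E
```

```text
t: 33.6
tool_pos: [0.5879, -0.3096, 0.2009]
tool_rot: [-1.93, -2.205, 0.331]
contact_force: [0.3, -0.1, -1.0]
opening: 0.0094
grip_force: 48.9
[ 0.58794009 -0.30957612  0.20094711] off [-1.9 24.  87.8] rot [0.001 0.002 0.   ]
```

View pics/s4c.png

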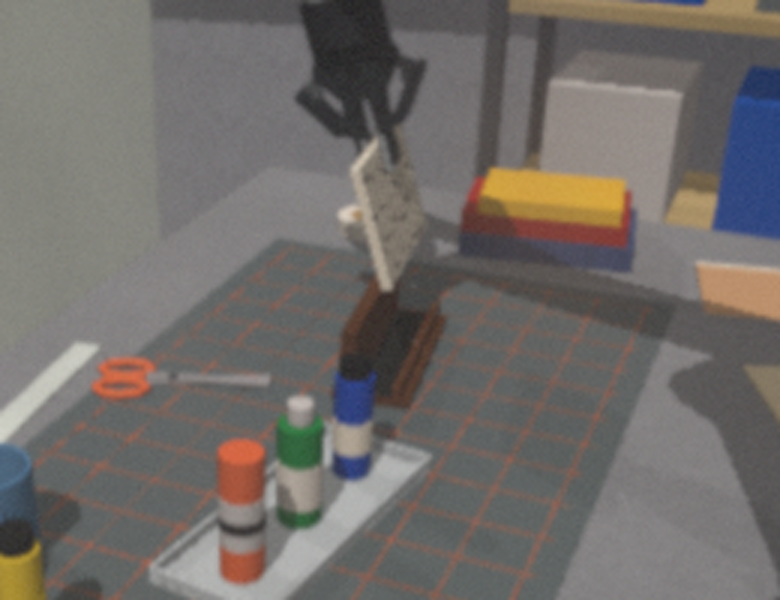

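The panel is tilted correctly above the rest (crop about (390,215)), and all three objects stand in the tray. Now I'll lower it.

```bash
python3 -m handwheel '[{"gripper":1,"offset":[0,3.5,12],"rotation":[0,0,0]},{"gripper":1,"offset":[0,7.5,26],"rotation":[0,0,0]},{"gripper":1,"offset":[0,11.7,40],"rotation":[0,0,0]},{"gripper":1,"offset":[0,16,54],"rotation":[0,0,0]},{"gripper":1,"offset":[0,20,68],"rotation":[0,0,0]},{"gripper":1,"offset":[0,23.5,80],"rotation":[0,0,0]},{"gripper":1,"offset":[0,26.3,89],"rotation":[0,0,0]},{"gripper":1,"offset":[0,27,93],"rotation":[0,0,0]}]'
python3 -m handwheel '[{"gripper":1,"offset":[0,0.3,1],"rotation":[0,0,0]},{"gripper":1,"offset":[0,0.6,2],"rotation":[0,0,0]},{"gripper":1,"offset":[0,0.8,3],"rotation":[0,0,0]},{"gripper":1,"offset":[0,1.1,4],"rotation":[0,0,0]},{"gripper":1,"offset":[0,1.3,4.6],"rotation":[0,0,0]},{"gripper":1,"offset":[0,1.4,5],"rotation":[0,0,0]},{"gripper":1,"offset":[0,1.4,5],"rotation":[0,0,0]},{"gripper":1,"offset":[0,1.4,5],"rotation":[0,0,0]}]'
python3 - <<'E'
from h import *
planT([.5856,-.312,.096],np.pi/2+.132,.297); print(ctrl.get_obs()["contact_force"])
im2,d2=snap("side","s5"); im,d=snap("top","t5")
cv2.imwrite("pics/s5c.png",np.hstack([cv2.resize(im2[90:210,310:410],(500,600),interpolation=cv2.INTER_CUBIC)])[:,:,::-1])
E
```

```text
t: 34.65
tool_pos: [0.5862, -0.3097, 0.1031]
tool_rot: [-1.929, -2.204, 0.331]
contact_force: [0.3, -1.1, -2.1]
opening: 0.0093
grip_force: 48.9
t: 35.65
tool_pos: [0.5863, -0.3099, 0.0987]
tool_rot: [-1.93, -2.205, 0.33]
contact_force: [-0.2, 0.0, -0.9]
opening: 0.0091
grip_force: 48.9
[ 0.58630546 -0.3098591   0.09869826] off [-2.  -0.2  2.9] rot [0.001 0.002 0.   ]
[-0.19344977  0.00901175 -0.91604558]
```

View pics/s5c.png

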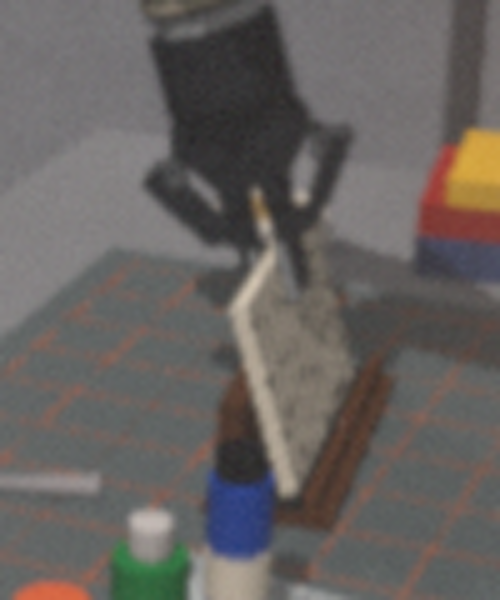

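The panel's foot is between wall and lip, just above the floor. I'll lower the last 2–3 mm.

```bash
python3 -m handwheel '[{"gripper":1,"offset":[0,0.1,0.5],"rotation":[0,0,0]},{"gripper":1,"offset":[0,0.3,1],"rotation":[0,0,0]},{"gripper":1,"offset":[0,0.4,1.5],"rotation":[0,0,0]},{"gripper":1,"offset":[0,0.5,2],"rotation":[0,0,0]},{"gripper":1,"offset":[0,0.6,2.3],"rotation":[0,0,0]},{"gripper":1,"offset":[0,0.6,2.3],"rotation":[0,0,0]},{"gripper":1,"offset":[0,0.6,2.3],"rotation":[0,0,0]},{"gripper":1,"offset":[0,0.6,2.3],"rotation":[0,0,0]}]'
```

```text
t: 36.75
tool_pos: [0.5862, -0.3099, 0.0964]
tool_rot: [-1.93, -2.205, 0.331]
contact_force: [-0.4, -0.7, -0.0]
opening: 0.0089
grip_force: 49.1
```

```bash
python3 -m handwheel '[{"gripper":1,"offset":[0,0.3,1],"rotation":[0,0,0]},{"gripper":1,"offset":[0,0.3,1],"rotation":[0,0,0]},{"gripper":0.6,"offset":[0,0.3,1],"rotation":[0,0,0]},{"gripper":0.5,"offset":[0,0.3,1],"rotation":[0,0,0]},{"gripper":0.4,"offset":[0,0.3,1],"rotation":[0,0,0]},{"gripper":0.3,"offset":[0,0.3,1],"rotation":[0,0,0]},{"gripper":0.3,"offset":[0,0.3,1],"rotation":[0,0,0]},{"gripper":0.3,"offset":[0,0.3,1],"rotation":[0,0,0]}]'
python3 - <<'E'
from h import *
im2,d2=snap("side","s6"); im,d=snap("wrist","w6")
cv2.imwrite("pics/s6c.png",np.hstack([cv2.resize(im2[90:210,310:410],(333,400),interpolation=cv2.INTER_CUBIC),cv2.resize(im[100:400,140:490],(467,400))])[:,:,::-1])
E
```

```text
t: 37.75
tool_pos: [0.5862, -0.3099, 0.0952]
tool_rot: [-1.93, -2.205, 0.33]
contact_force: [-1.3, -0.2, 0.0]
opening: 0.0298
grip_force: 0.0
```

View pics/s6c.png

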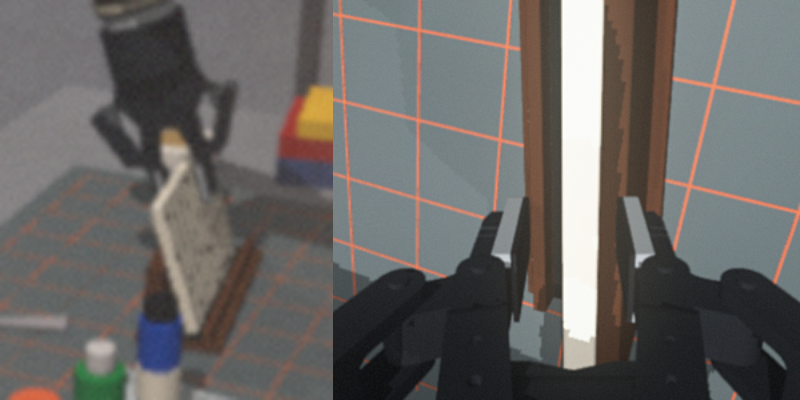

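The wrist and side views show the panel leaning on the wall with both fingers clear of it. I'll retract along the tool axis and straighten up.

```bash
python3 -m handwheel '[{"gripper":0.3,"offset":[0,0,-5],"rotation":[0,0,0]},{"gripper":0.3,"offset":[0,0,-15],"rotation":[0,0,0]},{"gripper":0.3,"offset":[0,0,-30],"rotation":[0,0,0]},{"gripper":0.3,"offset":[0,0,-50],"rotation":[0,0,0]},{"gripper":0.3,"offset":[0,0,-75],"rotation":[0,0,0]},{"gripper":0.3,"offset":[0,0,-100],"rotation":[0,0,0]},{"gripper":0.3,"offset":[0,0,-130],"rotation":[0,0,0]},{"gripper":0.3,"offset":[0,0,-150],"rotation":[0,0,0]}]'
python3 -m handwheel '[{"gripper":-0.4,"offset":[0,0,0],"rotation":[-0.08,0,0]},{"gripper":-0.4,"offset":[0,0,0],"rotation":[-0.16,0,0]},{"gripper":-0.4,"offset":[0,0,0],"rotation":[-0.24,0,0]},{"gripper":-0.4,"offset":[0,0,0],"rotation":[-0.297,0,0]},{"gripper":-0.4,"offset":[0,0,0],"rotation":[-0.297,0,0]},{"gripper":-0.4,"offset":[0,0,0],"rotation":[-0.297,0,0]},{"gripper":-0.4,"offset":[0,0,0],"rotation":[-0.297,0,0]},{"gripper":-0.4,"offset":[0,0,0],"rotation":[-0.297,0,0]}]'
python3 - <<'E'
from h import *
im2,d2=snap("side","s7"); im,d=snap("wrist","w7")
# lean of the panel seen from the side: near end-edge line, back-projected corner test
c=np.array([.5649,-.3147]); ex=np.array([np.cos(.132),np.sin(.132)]); ey=np.array([-ex[1],ex[0]])
for th in (.2,.297,.4):
    xb=.02-.065*np.tan(th); u=np.array([np.sin(th),np.cos(th)]); n=np.array([u[1],-u[0]]); f=np.array([xb,.010])
    print(th,[proj(d2,[[*(c+ex*q[0]+ey*.09),q[1]]]).round(1).tolist()[0] for q in (f,f-.01*n,f+.12*u,f+.12*u-.01*n)], "wrist",[proj(d,[[*(c+ex*q[0]+ey*s*.09),q[1]]]).round(1).tolist()[0] for q in (f+.12*u,f+.12*u-.01*n) for s in (-1,1)])
wh=(im.min(2)>165).astype(np.uint8); n,l,s,ce=cv2.connectedComponentsWithStats(wh); i=1+np.argsort(-s[1:,4])[:3]; print(s[i].tolist())
b=(im2.min(2)>120)&(im2[:,:,0]>im2[:,:,2]); ys,xs=np.nonzero(b[100:200,330:400]); print("side bright: top row",ys.min()+100, "cols",xs.min()+330,xs.max()+330)
plan([.552,.094,.21],0)
E
```

```text
t: 38.85
tool_pos: [0.6307, -0.304, 0.2421]
tool_rot: [-1.932, -2.207, 0.33]
contact_force: [-0.1, 0.3, -0.5]
opening: 0.0302
grip_force: 0.0
t: 39.85
tool_pos: [0.6298, -0.3036, 0.2385]
tool_rot: [2.067, 2.363, -0.001]
contact_force: [-0.3, -0.4, 0.8]
opening: 0.0596
grip_force: 0.0
0.2 [[363.6, 189.5], [366.9, 189.3], [357.1, 151.5], [360.5, 151.2]] wrist [[279.0, 295.3], [270.1, 71.8], [267.2, 296.6], [255.5, 71.7]]
0.297 [[365.9, 189.8], [369.1, 189.3], [355.5, 152.2], [358.8, 151.6]] wrist [[284.7, 293.4], [277.2, 71.9], [273.1, 295.3], [262.9, 71.8]]
0.4 [[368.4, 190.1], [371.6, 189.4], [354.0, 153.4], [357.3, 152.5]] wrist [[289.7, 290.6], [283.5, 72.1], [278.7, 293.2], [269.8, 71.9]]
[[545, 0, 51, 105, 3048], [266, 70, 21, 224, 2846], [468, 183, 72, 99, 2520]]
side bright: top row 116 cols 330 393
off [404.5 -24.1  27.8] rot [2.000e-03 1.000e-03 1.704e+00]
```

The panel matches the predicted lean (about 0.32 rad, centred). Next I return the three objects, starting with the glue stick.

```bash
python3 -m handwheel '[{"gripper":-0.4,"offset":[30,-2,0],"rotation":[0,0,0.17]},{"gripper":-0.4,"offset":[75,-4,0],"rotation":[0,0,0.34]},{"gripper":-0.4,"offset":[120,-7,0],"rotation":[0,0,0.51]},{"gripper":-0.4,"offset":[170,-10,0],"rotation":[0,0,0.68]},{"gripper":-0.4,"offset":[220,-13,0],"rotation":[0,0,0.85]},{"gripper":-0.4,"offset":[270,-16,0],"rotation":[0,0,1.02]},{"gripper":-0.4,"offset":[320,-19,0],"rotation":[0,0,1.2]},{"gripper":-0.4,"offset":[360,-22,0],"rotation":[0,0,1.38]}]'
python3 - <<'E'
from h import *
im,d=snap("top","t8"); plan([.552,.094,.19],0)
E
```

```text
t: 40.95
tool_pos: [0.5594, 0.0519, 0.2382]
tool_rot: [3.1, 0.498, 0.002]
contact_force: [0.7, 0.1, 0.5]
opening: 0.0599
grip_force: 0.0
off [  5.7 -38.3  48.2] rot [-0.002 -0.001  0.317]
```

```bash
python3 -m handwheel '[{"gripper":-0.4,"offset":[3,-15,10],"rotation":[0,0,0.12]},{"gripper":-0.4,"offset":[6,-30,25],"rotation":[0,0,0.24]},{"gripper":-0.4,"offset":[6,-39,40],"rotation":[0,0,0.318]},{"gripper":-0.4,"offset":[6,-39,48],"rotation":[0,0,0.318]},{"gripper":-0.4,"offset":[6,-39,48],"rotation":[0,0,0.318]},{"gripper":-0.4,"offset":[6,-39,48],"rotation":[0,0,0.318]},{"gripper":-0.4,"offset":[6,-39,48],"rotation":[0,0,0.318]},{"gripper":-0.4,"offset":[6,-39,48],"rotation":[0,0,0.318]}]'
python3 - <<'E'
from h import *
im,d=snap("wrist","w8"); plan([.552,.094,.058],0)
hsv=cv2.cvtColor(np.ascontiguousarray(im),cv2.COLOR_RGB2HSV)
# where is the glue stick between the fingers? side-view check of all three
im2,d2=snap("side","s8")
for n,p in dict(o=(.552,.094),g=(.5385,.007),b=(.526,-.08)).items(): print(n,proj(d2,[[*p,.114]]).round(0).tolist(), proj(d,[[*p,.114],[*p,.004]]).round(0).tolist())
h2=cv2.cvtColor(np.ascontiguousarray(im2),cv2.COLOR_RGB2HSV)
for n,lo,hi in (("o",3,14),("g",45,85),("b",108,130)):
    for nm,H in (("side",h2),("wrist",hsv)):
        m=((H[:,:,0]>=lo)&(H[:,:,0]<=hi)&(H[:,:,1]>120)&(H[:,:,2]>60)).astype(np.uint8); k,l,s,c=cv2.connectedComponentsWithStats(m); i=1+np.argsort(-s[1:,4])[:4]; print(n,nm,s[i].tolist())
E
```

```text
t: 42.0
tool_pos: [0.5536, 0.0887, 0.1904]
tool_rot: [3.14, 0.009, 0.004]
contact_force: [0.5, -0.5, -0.1]
opening: 0.0597
grip_force: 0.0
off [ -1.7  -5.5 132.3] rot [ 0.002 -0.002  0.006]
o [[319.0, 210.0]] [[312.0, 209.0], [314.0, 170.0]]
g [[340.0, 194.0]] [[438.0, 228.0], [402.0, 184.0]]
b [[358.0, 180.0]] [[557.0, 244.0], [486.0, 196.0]]
o side [[405, 0, 119, 26, 1233], [593, 199, 47, 79, 822], [245, 338, 30, 25, 584], [598, 163, 26, 36, 318]]
o wrist [[288, 176, 51, 60, 2412], [169, 0, 471, 217, 2279], [0, 191, 30, 37, 974], [581, 205, 59, 82, 218]]
g side [[273, 309, 24, 17, 328], [335, 200, 12, 15, 98], [340, 233, 1, 1, 1]]
g wrist [[64, 191, 48, 36, 1401], [405, 197, 26, 43, 373], [428, 195, 27, 24, 163], [416, 204, 3, 1, 3]]
b side [[479, 83, 71, 62, 3474], [426, 35, 57, 26, 888], [294, 281, 23, 16, 272], [352, 185, 12, 16, 145]]
b wrist [[150, 182, 50, 46, 1666], [500, 199, 67, 56, 1535], [482, 182, 20, 10, 94], [473, 197, 11, 14, 67]]
```

```bash
python3 -m handwheel '[{"gripper":-0.4,"offset":[-1.5,-4,25],"rotation":[0,0,0.006]},{"gripper":-0.4,"offset":[-1.5,-4,55],"rotation":[0,0,0.006]},{"gripper":-0.4,"offset":[-1.5,-4,85],"rotation":[0,0,0.006]},{"gripper":-0.4,"offset":[-1.5,-4,110],"rotation":[0,0,0.006]},{"gripper":-0.4,"offset":[-1.5,-4,125],"rotation":[0,0,0.006]},{"gripper":-0.4,"offset":[-1.5,-4,132],"rotation":[0,0,0.006]},{"gripper":-0.4,"offset":[-1.5,-4,132],"rotation":[0,0,0.006]},{"gripper":-0.4,"offset":[-1.5,-4,132],"rotation":[0,0,0.006]}]' 40
python3 -m handwheel '[{"gripper":1,"offset":[0,0,0],"rotation":[0,0,0]},{"gripper":1,"offset":[0,0,0],"rotation":[0,0,0]},{"gripper":1,"offset":[0,0,0],"rotation":[0,0,0]},{"gripper":1,"offset":[0,0,0],"rotation":[0,0,0]},{"gripper":1,"offset":[0,0,0],"rotation":[0,0,0]},{"gripper":1,"offset":[0,0,0],"rotation":[0,0,0]},{"gripper":1,"offset":[0,0,0],"rotation":[0,0,0]},{"gripper":1,"offset":[0,0,0],"rotation":[0,0,0]}]' 40
python3 -m handwheel '[{"gripper":1,"offset":[0,0,-10],"rotation":[0,0,0]},{"gripper":1,"offset":[0,0,-30],"rotation":[0,0,0]},{"gripper":1,"offset":[0,0,-60],"rotation":[0,0,0]},{"gripper":1,"offset":[0,0,-90],"rotation":[0,0,0]},{"gripper":1,"offset":[0,0,-120],"rotation":[0,0,0]},{"gripper":1,"offset":[-2,-20,-140],"rotation":[0,0,0]},{"gripper":1,"offset":[-6,-50,-150],"rotation":[0,0,0]},{"gripper":1,"offset":[-10,-80,-150],"rotation":[0,0,0]}]'
python3 - <<'E'
from h import *
plan([.517,.407,.15],0)
E
```

```text
t: 43.1
tool_pos: [0.5528, 0.0927, 0.0591]
tool_rot: [3.14, -0.0, 0.005]
contact_force: [-0.4, 0.6, -0.3]
opening: 0.0599
grip_force: 0.0
t: 44.1
tool_pos: [0.5527, 0.0928, 0.0589]
tool_rot: [3.14, -0.0, 0.005]
contact_force: [-1.5, 0.4, 4.7]
opening: 0.0351
grip_force: 40.0
t: 45.1
tool_pos: [0.5419, 0.1747, 0.2097]
tool_rot: [3.141, -0.0, 0.006]
contact_force: [-0.2, 0.7, -0.9]
opening: 0.0351
grip_force: 40.1
off [ -25.1 -232.4   59.4] rot [ 0.001 -0.004 -0.   ]
```

```bash
python3 -m handwheel '[{"gripper":1,"offset":[-3,-30,0],"rotation":[0,0,0]},{"gripper":1,"offset":[-7,-65,0],"rotation":[0,0,0]},{"gripper":1,"offset":[-11,-100,0],"rotation":[0,0,0]},{"gripper":1,"offset":[-15,-135,0],"rotation":[0,0,0]},{"gripper":1,"offset":[-19,-170,0],"rotation":[0,0,0]},{"gripper":1,"offset":[-22,-200,10],"rotation":[0,0,0]},{"gripper":1,"offset":[-25,-222,35],"rotation":[0,0,0]},{"gripper":1,"offset":[-25,-233,65],"rotation":[0,0,0]}]'
python3 - <<'E'
from h import *
print(snap("wrist","w9")[1]["xyz"]);plan([.517,.4075,.066],0)
E
```

```text
t: 46.1
tool_pos: [0.516, 0.4082, 0.1426]
tool_rot: [3.141, 0.003, 0.004]
contact_force: [0.4, 0.2, -0.9]
opening: 0.035
grip_force: 40.1
[0.5952292828503161, 0.4087989039956981, 0.28562132228646037]
off [ 4.  -0.5 70.6] rot [0.004 0.005 0.002]
```

```bash
python3 -m handwheel '[{"gripper":1,"offset":[0.5,0,25],"rotation":[0,0,0]},{"gripper":1,"offset":[0.5,0,48],"rotation":[0,0,0]},{"gripper":1,"offset":[0.5,0,60],"rotation":[0,0,0]},{"gripper":1,"offset":[0.5,0,67],"rotation":[0,0,0]},{"gripper":1,"offset":[0.5,0,71],"rotation":[0,0,0]},{"gripper":1,"offset":[0.5,0,74],"rotation":[0,0,0]},{"gripper":1,"offset":[0.5,0,76],"rotation":[0,0,0]},{"gripper":1,"offset":[0.5,0,76],"rotation":[0,0,0]}]'
python3 -m handwheel '[{"gripper":1,"offset":[0,0,0.5],"rotation":[0,0,0]},{"gripper":1,"offset":[0,0,1],"rotation":[0,0,0]},{"gripper":-0.4,"offset":[0,0,1],"rotation":[0,0,0]},{"gripper":-0.4,"offset":[0,0,1],"rotation":[0,0,0]},{"gripper":-0.4,"offset":[0,0,1],"rotation":[0,0,0]},{"gripper":-0.4,"offset":[0,0,1],"rotation":[0,0,0]},{"gripper":-0.4,"offset":[0,0,1],"rotation":[0,0,0]},{"gripper":-0.4,"offset":[0,0,-6],"rotation":[0,0,0]}]'
python3 -m handwheel '[{"gripper":-0.4,"offset":[0,0,-30],"rotation":[0,0,0]},{"gripper":-0.4,"offset":[0,0,-70],"rotation":[0,0,0]},{"gripper":-0.4,"offset":[0,0,-110],"rotation":[0,0,0]},{"gripper":-0.4,"offset":[0,40,-125],"rotation":[0,0,0]},{"gripper":-0.4,"offset":[4,95,-125],"rotation":[0,0,0]},{"gripper":-0.4,"offset":[8,150,-125],"rotation":[0,0,0]},{"gripper":-0.4,"offset":[12,205,-125],"rotation":[0,0,0]},{"gripper":-0.4,"offset":[15,260,-125],"rotation":[0,0,0]}]'
python3 - <<'E'
from h import *
plan([.5385,.007,.19],0)
E
```

```text
t: 47.15
tool_pos: [0.5176, 0.4057, 0.0664]
tool_rot: [3.14, -0.0, 0.002]
contact_force: [1.1, 0.1, -1.3]
opening: 0.0354
grip_force: 40.1
t: 48.15
tool_pos: [0.517, 0.4054, 0.0717]
tool_rot: [3.139, -0.0, 0.0]
contact_force: [-0.0, 1.0, 0.2]
opening: 0.0597
grip_force: 0.0
t: 49.15
tool_pos: [0.5323, 0.1442, 0.1986]
tool_rot: [3.14, 0.0, 0.004]
contact_force: [0.7, -0.2, 0.4]
opening: 0.0595
grip_force: 0.0
off [  6.1 137.2   8.9] rot [ 0.002 -0.003  0.   ]
```

```bash
python3 -m handwheel '[{"gripper":-0.4,"offset":[2,50,0],"rotation":[0,0,0]},{"gripper":-0.4,"offset":[5,100,0],"rotation":[0,0,0]},{"gripper":-0.4,"offset":[6.5,138,0],"rotation":[0,0,0]},{"gripper":-0.4,"offset":[6.5,138,40],"rotation":[0,0,0]},{"gripper":-0.4,"offset":[6.5,138,80],"rotation":[0,0,0]},{"gripper":-0.4,"offset":[6.5,138,115],"rotation":[0,0,0]},{"gripper":-0.4,"offset":[6.5,138,135],"rotation":[0,0,0]},{"gripper":-0.4,"offset":[6.5,138,139.5],"rotation":[0,0,0]}]'
python3 -m handwheel '[{"gripper":1,"offset":[0,0,0],"rotation":[0,0,0]},{"gripper":1,"offset":[0,0,0],"rotation":[0,0,0]},{"gripper":1,"offset":[0,0,0],"rotation":[0,0,0]},{"gripper":1,"offset":[0,0,0],"rotation":[0,0,0]},{"gripper":1,"offset":[0,0,0],"rotation":[0,0,0]},{"gripper":1,"offset":[0,0,0],"rotation":[0,0,0]},{"gripper":1,"offset":[0,0,0],"rotation":[0,0,0]},{"gripper":1,"offset":[0,0,0],"rotation":[0,0,0]}]' 40
python3 -m handwheel '[{"gripper":1,"offset":[0,0,-10],"rotation":[0,0,0]},{"gripper":1,"offset":[0,0,-30],"rotation":[0,0,0]},{"gripper":1,"offset":[0,0,-60],"rotation":[0,0,0]},{"gripper":1,"offset":[0,0,-90],"rotation":[0,0,0]},{"gripper":1,"offset":[0,0,-120],"rotation":[0,0,0]},{"gripper":1,"offset":[-2,-20,-140],"rotation":[0,0,0]},{"gripper":1,"offset":[-4,-50,-150],"rotation":[0,0,0]},{"gripper":1,"offset":[-6,-80,-150],"rotation":[0,0,0]}]'
python3 - <<'E'
from h import *
print(snap("wrist","w10")[1]["xyz"]);plan([.5195,.319,.15],0)
E
```

```text
t: 50.15
tool_pos: [0.5379, 0.0078, 0.0573]
tool_rot: [3.14, -0.0, -0.002]
contact_force: [-0.7, 0.3, 0.6]
opening: 0.06
grip_force: 0.0
t: 51.15
tool_pos: [0.5399, 0.0075, 0.0598]
tool_rot: [3.14, -0.0, 0.006]
contact_force: [-0.3, -0.4, 6.0]
opening: 0.037
grip_force: 40.5
t: 52.15
tool_pos: [0.5328, 0.0897, 0.2102]
tool_rot: [3.14, -0.0, 0.006]
contact_force: [0.3, 0.3, -1.5]
opening: 0.0371
grip_force: 40.2
[0.6118506990445348, 0.0901174770967233, 0.3533343413009707]
off [ -12.1 -226.1   59.8] rot [-0.002 -0.002  0.003]
```

```bash
python3 -m handwheel '[{"gripper":1,"offset":[-2,-30,0],"rotation":[0,0,0]},{"gripper":1,"offset":[-4,-65,0],"rotation":[0,0,0]},{"gripper":1,"offset":[-6,-100,0],"rotation":[0,0,0]},{"gripper":1,"offset":[-8,-135,0],"rotation":[0,0,0]},{"gripper":1,"offset":[-10,-170,0],"rotation":[0,0,0]},{"gripper":1,"offset":[-12,-200,10],"rotation":[0,0,0]},{"gripper":1,"offset":[-13,-220,35],"rotation":[0,0,0]},{"gripper":1,"offset":[-13,-229.5,65],"rotation":[0,0,0]}]'
python3 -m handwheel '[{"gripper":1,"offset":[0,0,25],"rotation":[0,0,0]},{"gripper":1,"offset":[0,0,48],"rotation":[0,0,0]},{"gripper":1,"offset":[0,0,60],"rotation":[0,0,0]},{"gripper":1,"offset":[0,0,67],"rotation":[0,0,0]},{"gripper":1,"offset":[0,0,72],"rotation":[0,0,0]},{"gripper":1,"offset":[0,0,75],"rotation":[0,0,0]},{"gripper":1,"offset":[0,0,77],"rotation":[0,0,0]},{"gripper":1,"offset":[0,0,77],"rotation":[0,0,0]}]'
```

```text
t: 53.2
tool_pos: [0.5192, 0.3195, 0.1431]
tool_rot: [3.141, 0.003, 0.003]
contact_force: [-0.3, 0.0, -2.1]
opening: 0.0366
grip_force: 40.6
t: 54.2
tool_pos: [0.5206, 0.3173, 0.0669]
tool_rot: [3.14, -0.0, 0.004]
contact_force: [-1.1, -0.4, 1.2]
opening: 0.037
grip_force: 40.9
```

```bash
python3 -m handwheel '[{"gripper":1,"offset":[0,0,0.3],"rotation":[0,0,0]},{"gripper":1,"offset":[0,0,0.5],"rotation":[0,0,0]},{"gripper":-0.4,"offset":[0,0,0.5],"rotation":[0,0,0]},{"gripper":-0.4,"offset":[0,0,0.5],"rotation":[0,0,0]},{"gripper":-0.4,"offset":[0,0,0.5],"rotation":[0,0,0]},{"gripper":-0.4,"offset":[0,0,0.5],"rotation":[0,0,0]},{"gripper":-0.4,"offset":[0,0,0.5],"rotation":[0,0,0]},{"gripper":-0.4,"offset":[0,0,-6],"rotation":[0,0,0]}]'
python3 -m handwheel '[{"gripper":-0.4,"offset":[0,0,-30],"rotation":[0,0,0]},{"gripper":-0.4,"offset":[0,0,-70],"rotation":[0,0,0]},{"gripper":-0.4,"offset":[0,0,-110],"rotation":[0,0,0]},{"gripper":-0.4,"offset":[0,40,-125],"rotation":[0,0,0]},{"gripper":-0.4,"offset":[2,95,-125],"rotation":[0,0,0]},{"gripper":-0.4,"offset":[4,150,-125],"rotation":[0,0,0]},{"gripper":-0.4,"offset":[5,205,-125],"rotation":[0,0,0]},{"gripper":-0.4,"offset":[6,260,-125],"rotation":[0,0,0]}]'
python3 - <<'E'
from h import *
print(snap("wrist","w11")[1]["xyz"]);plan([.526,-.081,.059],0)
E
```

```text
t: 55.2
tool_pos: [0.5195, 0.3169, 0.0715]
tool_rot: [3.139, -0.0, 0.0]
contact_force: [0.2, 0.9, -1.1]
opening: 0.0598
grip_force: 0.0
t: 56.2
tool_pos: [0.5257, 0.0557, 0.1982]
tool_rot: [3.14, 0.0, 0.005]
contact_force: [0.9, -0.2, 0.8]
opening: 0.06
grip_force: 0.0
[0.6048350282525631, 0.05630294382200918, 0.34131271730838597]
off [  0.4 130.2 140.1] rot [ 0.007 -0.003 -0.005]
```

```bash
python3 -m handwheel '[{"gripper":-0.4,"offset":[0,50,0],"rotation":[0,0,0]},{"gripper":-0.4,"offset":[0,100,0],"rotation":[0,0,0]},{"gripper":-0.4,"offset":[0.5,136.5,0],"rotation":[0,0,0]},{"gripper":-0.4,"offset":[0.5,136.5,40],"rotation":[0,0,0]},{"gripper":-0.4,"offset":[0.5,136.5,80],"rotation":[0,0,0]},{"gripper":-0.4,"offset":[0.5,136.5,115],"rotation":[0,0,0]},{"gripper":-0.4,"offset":[0.5,136.5,135],"rotation":[0,0,0]},{"gripper":-0.4,"offset":[0.5,136.5,139],"rotation":[0,0,0]}]'
python3 -m handwheel '[{"gripper":1,"offset":[0,0,0],"rotation":[0,0,0]},{"gripper":1,"offset":[0,0,0],"rotation":[0,0,0]},{"gripper":1,"offset":[0,0,0],"rotation":[0,0,0]},{"gripper":1,"offset":[0,0,0],"rotation":[0,0,0]},{"gripper":1,"offset":[0,0,0],"rotation":[0,0,0]},{"gripper":1,"offset":[0,0,0],"rotation":[0,0,0]},{"gripper":1,"offset":[0,0,0],"rotation":[0,0,0]},{"gripper":1,"offset":[0,0,0],"rotation":[0,0,0]}]' 40
python3 -m handwheel '[{"gripper":1,"offset":[0,0,-10],"rotation":[0,0,0]},{"gripper":1,"offset":[0,0,-30],"rotation":[0,0,0]},{"gripper":1,"offset":[0,0,-60],"rotation":[0,0,0]},{"gripper":1,"offset":[0,0,-90],"rotation":[0,0,0]},{"gripper":1,"offset":[0,0,-120],"rotation":[0,0,0]},{"gripper":1,"offset":[-1,-20,-140],"rotation":[0,0,0]},{"gripper":1,"offset":[-2,-50,-150],"rotation":[0,0,0]},{"gripper":1,"offset":[-3,-80,-150],"rotation":[0,0,0]}]'
python3 - <<'E'
from h import *
print(snap("wrist","w12")[1]["xyz"]);plan([.5195,.2315,.15],0)
E
```

```text
t: 57.25
tool_pos: [0.5254, -0.0789, 0.0573]
tool_rot: [3.141, -0.0, -0.002]
contact_force: [0.7, 0.6, -0.6]
opening: 0.0595
grip_force: 0.0
t: 58.25
tool_pos: [0.5275, -0.0796, 0.0602]
tool_rot: [3.139, -0.0, 0.006]
contact_force: [-0.3, 0.9, 6.3]
opening: 0.0331
grip_force: 40.0
t: 59.25
tool_pos: [0.5231, 0.0026, 0.2094]
tool_rot: [3.14, -0.0, 0.004]
contact_force: [0.7, 0.4, -1.4]
opening: 0.0335
grip_force: 39.8
[0.602279440289705, 0.003092555909345605, 0.3524243677553183]
off [  -2.4 -225.6   59. ] rot [-0.002 -0.001  0.003]
```

```bash
python3 -m handwheel '[{"gripper":1,"offset":[0,-30,0],"rotation":[0,0,0]},{"gripper":1,"offset":[-1,-65,0],"rotation":[0,0,0]},{"gripper":1,"offset":[-1,-100,0],"rotation":[0,0,0]},{"gripper":1,"offset":[-2,-135,0],"rotation":[0,0,0]},{"gripper":1,"offset":[-2,-170,0],"rotation":[0,0,0]},{"gripper":1,"offset":[-3,-200,10],"rotation":[0,0,0]},{"gripper":1,"offset":[-3.5,-220,35],"rotation":[0,0,0]},{"gripper":1,"offset":[-3.5,-229,65],"rotation":[0,0,0]}]'
python3 -m handwheel '[{"gripper":1,"offset":[0,0,25],"rotation":[0,0,0]},{"gripper":1,"offset":[0,0,48],"rotation":[0,0,0]},{"gripper":1,"offset":[0,0,60],"rotation":[0,0,0]},{"gripper":1,"offset":[0,0,67],"rotation":[0,0,0]},{"gripper":1,"offset":[0,0,72],"rotation":[0,0,0]},{"gripper":1,"offset":[0,0,75],"rotation":[0,0,0]},{"gripper":1,"offset":[0,0,76],"rotation":[0,0,0]},{"gripper":1,"offset":[0,0,76.5],"rotation":[0,0,0]}]'
python3 -m handwheel '[{"gripper":1,"offset":[0,0,0.3],"rotation":[0,0,0]},{"gripper":1,"offset":[0,0,0.5],"rotation":[0,0,0]},{"gripper":-0.4,"offset":[0,0,0.5],"rotation":[0,0,0]},{"gripper":-0.4,"offset":[0,0,0.5],"rotation":[0,0,0]},{"gripper":-0.4,"offset":[0,0,0.5],"rotation":[0,0,0]},{"gripper":-0.4,"offset":[0,0,0.5],"rotation":[0,0,0]},{"gripper":-0.4,"offset":[0,0,0.5],"rotation":[0,0,0]},{"gripper":-0.4,"offset":[0,0,-6],"rotation":[0,0,0]}]'
python3 -m handwheel '[{"gripper":-0.4,"offset":[0,0,-30],"rotation":[0,0,0]},{"gripper":-0.4,"offset":[0,0,-70],"rotation":[0,0,0]},{"gripper":-0.4,"offset":[0,0,-120],"rotation":[0,0,0]},{"gripper":-0.4,"offset":[0,0,-170],"rotation":[0,0,0]},{"gripper":-0.4,"offset":[-25,0,-220],"rotation":[0,0,0]},{"gripper":-0.4,"offset":[-70,0,-230],"rotation":[0,0,0]},{"gripper":-0.4,"offset":[-70,0,-230],"rotation":[0,0,0]},{"gripper":-0.4,"offset":[-70,0,-230],"rotation":[0,0,0]}]'
python3 - <<'E'
from h import *
im,d=snap("wrist","w13"); im2,d2=snap("side","s13")
cv2.imwrite("pics/fin.png",np.vstack([cv2.resize(im[0:160,80:480],(750,300)),cv2.resize(im2[100:375,180:540],(393,300)).copy().repeat(1,1) if 0 else np.hstack([cv2.resize(im2[220:375,205:335],(252,300)),cv2.resize(im2[90:240,310:410],(200,300)),np.zeros((300,298,3),np.uint8)])])[:,:,::-1])
E
```

```text
t: 60.3
tool_pos: [0.519, 0.2318, 0.1425]
tool_rot: [3.14, 0.003, 0.002]
contact_force: [0.7, 0.2, -1.1]
opening: 0.0336
grip_force: 40.0
t: 61.3
tool_pos: [0.5204, 0.2297, 0.0673]
tool_rot: [3.14, -0.0, 0.004]
contact_force: [-1.2, -0.5, 0.8]
opening: 0.033
grip_force: 40.2
t: 62.3
tool_pos: [0.5195, 0.2295, 0.0722]
tool_rot: [3.139, -0.0, 0.0]
contact_force: [-1.1, 0.6, 0.2]
opening: 0.0598
grip_force: 0.0
t: 63.3
tool_pos: [0.4497, 0.23, 0.3025]
tool_rot: [3.14, -0.0, 0.003]
contact_force: [0.1, -0.6, -0.1]
opening: 0.0596
grip_force: 0.0
```

View pics/fin.png

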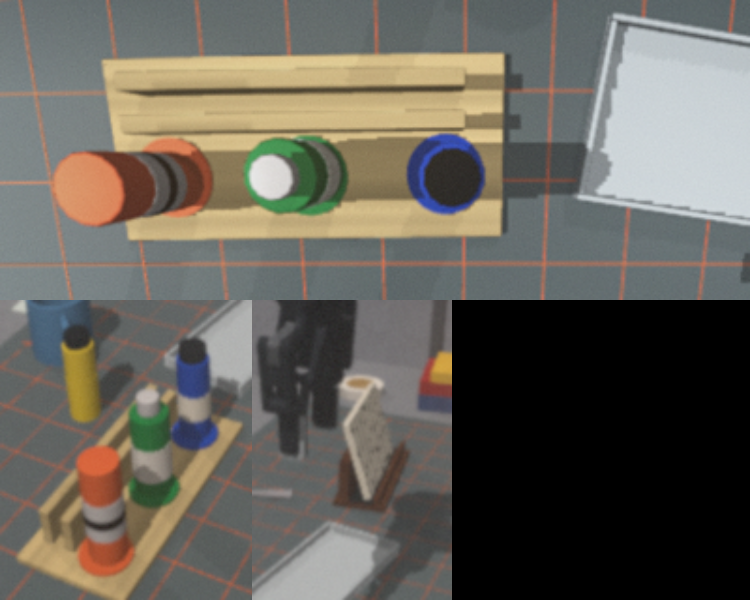

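The final view shows all three objects upright and centred on their own coasters: orange crop base about (178,178), green about (312,178), blue about (446,175). The panel leans on the rest, and the gripper is well clear.

```bash
python3 -c "
from station import ctrl
print(ctrl.finish_job())"
```

```text
the job is handed in; nothing more can be done
None
```

The job was handed in at about 63 s of the 152 s allowed: the panel leans on the drying rest at about 0.3 rad, roughly centred, and the glue stick and both bottles are back upright on their own coasters, with nothing knocked over and the mug untouched; `finish_job()` returned no verdict.

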